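# Undo the slicing disc of a vegetable cutter and stand it in its rack

### The job

Undo the slicing disc of the vegetable cutter and lift it out: it comes off with less than a quarter turn, but such drives have either hand of thread and it cannot be seen which, so try it gently both ways, feel which way it gives, and never wrench it against its stop. Lay it flat on the wooden board, grip up, and let go, so that you can take it again at a slant; then stand it on edge in the free bay of the wire rack, its bar grip pointing towards the board like those of the two discs already there, and let go. Set the disc down gently each time and leave the other things where they are.

Things in the scene. Friction and masses are not known exactly. Their poses are not given: they have to be found in the camera images.
- slicing_disc: the loose part, about 0.25 kg, its weight centred 23 mm up: round grey metal disc 140 mm across, 5 mm thick. Origin: centre of its flat underside; z points out of its top. On top, black: a round boss 48 mm wide up to z = 28 mm, then a bar grip from z = 28 to 66 mm, 54 mm long (x) and 22 mm thick (y), with flat sides. At the start it is screwed home, top up, grip 11 mm below the chamber's rim
- disc_grip (a point): point in the middle of the bar grip, on the disc's axis, 49 mm above the disc's underside; axes as the disc's (x along the bar, y across it)
- cutter: vegetable cutter, fixed: white foot with a clear round chamber in front and a white motor block 200 mm high behind. Origin: on the chamber's axis at worktop level; x points to the motor block. Chamber 172 mm inside, rim at z = 165 mm; the disc's underside sits at z = 88 mm when home
- disc_socket: the thread pins inside the disc's boss, on its axis; origin and axes as the disc's. They feel a hard stop at once when turned the wrong way (the drive behind it yields springily, 6 N m per rad); the other way they turn nearly free, climbing 5 mm in 1.2 rad, are clear to lift from 1.0 rad on and meet an end stop at about 1.5 rad. Either way can be the right one; over 1.5 N m is wrenching
- chopping_board: wooden board, fixed, 220 x 340 x 22 mm, 340 mm along its y axis. Origin: centre of its underside; the disc rests on its top, 22 mm up
- disc_rack: steel wire rack, fixed, for three discs standing on edge one behind the other along its y axis. Origin: on the worktop under the free bay; +y points to the open side, away from the two discs already in it (bays 92 mm apart, towards -y), whose black grips point to +y and end 29 mm from the middle of the free bay
- free_bay (a point): where the centre of the standing disc's plate comes to lie, 73 mm above the worktop; axes as the rack's. The bay is 12 mm wide along y, between wire hoops 83 mm high, splayed to 28 mm at their tops, that stand at x = 34 to 58 mm on either side; the disc's rim rests on two wires 80 mm apart. Its grip must point to +y
- mug: white mug with a brown inside, 98 mm high; origin: centre of its underside; to be left alone
- teaspoon: metal teaspoon, 130 mm long; origin: centre of its underside; to be left alone
- salt: glass salt shaker with a grey top, 90 mm high; origin: centre of its underside; to be left alone
- peeler: yellow vegetable peeler, 170 mm long; origin: centre of its underside; to be left alone

How it is judged:
By the outcome, as a careful person would: the job done as asked, in the order asked, and still so for the second after the job is handed in, with the robot touching nothing.
It also fails if it takes over 58 s, if anything falls off the work surface, if the arm or the gripper's body presses on something with over 40 N, if the wrist force passes 120 N, or if a joint passes its speed limit or range.

### The arm

A 6-joint arm with a two-finger parallel gripper is mounted at the origin on a cart in front of the work surface, level with it; the furniture and walls round the work are solid. World frame = base frame: x ahead of the robot, y to its left, z up, the work surface at z = 0. Lengths are in m, angles in rad, forces in N, time in s.
With the tool pointing down it reaches from about 0.35 to 0.975 m from the base axis. Payload 4.9 kg.
Tool frame: the origin (TCP) lies on the front face of the gripper's body, between the roots of the fingers; the fingertips stand 73 mm ahead of it and the grasp point (between the pads) lies 54 mm ahead of it; z points along the fingers, y is the line along which they close (so a half turn about z gives the same grasp; the last joint's range is limited). The gripper opens to 85 mm and grips with 20 to 120 N. Pads are 22 mm wide; open, the fingers measure 114 mm over their backs; the gripper's body (76 mm by 85 mm) begins 54 mm behind the grasp point. The pads swing forward as they close: fully open they stand 13 mm farther back than shut.
Start: joints at [1.231, 0.053, 1.613, -0, 1.476, -0.119], TCP at [0.137, 0.61, 0.304] pointing down, gripper open.
Joint ranges: [-3.01, 3.01], [-1.01, 2.22], [0.06, 2.58], [-1.02, 4.17], [0.09, 2.62], [-3.14, 3.14]. Speed limits (rad/s): [2.57, 2.57, 3.14, 3.14, 3.14, 3.14].

### API

Orientations are given as a rotation vector (axis times angle).
In Python, from station import status, imaging, order gives the robot as it stands.
- The arm moves only by the tool arm_command, never from a script. Its argument "increments" is a list of rows, each an object with "slide": the shift along the tool's x, y, z in m, a list of three; "spin": the turn about the tool's z in degrees; "gripper": the opening, from -1 (shut) to 1 (fully open). In form: [{"slide": [x, y, z], "spin": spin, "gripper": gripper}, ...]. A call has 1 to 8 rows; each row is the pose to reach, as a shift and turn from the pose commanded when the call began, along the tool's axes at that moment; what a row does not reach only later rows make up. A row lasts 1/12 s, in which the tool goes at most 41.7 mm and 7.16 degrees, less where a joint would pass 70% of its speed; a pose out of reach is approached as far as the arm can. A call with a gripper value outside its range is refused whole. The fingers move at their own pace and stop on an object; "newtons" is the grip in N (left out, the last holds). Time passes only in rows, so rows that repeat a pose let the fingers close. It gives the time, the measured TCP pose, the force, the opening and the grip force at its end, in the units of the state.
- status.get_obs(): the state, without advancing time (a new reading comes with each control period).
- imaging.get_image(name): name is "scene" or "top"; returns a dict with "frame" (480x640x3 uint8, red, green, blue), "vfov" (degrees; the focal length in pixels is half the picture's height over the tangent of half this angle, whatever the lens; pixels are square), "cx", "cy" (the principal point, pixels), "view" (4x4, takes a point from world to camera coordinates). Camera axes: x right, y up, looking along -z (the intrinsics and any distortion apply to the point x, -y, -z); pixel columns grow to the right and rows downward; lengths in m; the calibration is good to about 2 mm. A picture is of the moment at which its call begins. There is no depth.
- order.finish_job(): hands the job in; it is judged then, once.
The state is a dict: "t": time; "q": joint angles; "dq": joint speeds; "effort": joint torques, N m; "tool_pos": TCP position; "tool_rot": TCP orientation; "contact_force": force on the tool from outside, world axes, zero at the start; "wrist_torque": the same for the moment, N m; "opening": finger opening in m; "grip_force": force on a finger pad.
Only numpy, scipy, OpenCV 4.12 (cv2) and the standard library are available. Lean on these libraries where they do the work, as an engineer would, in place of code of your own. Each camera call takes 0.05 s, during which the arm holds its last target. There are 200 camera calls.

## Working session

There is one attempt and no reset: what is moved stays moved. The work goes in short steps, Python scripts to look and compute and a tool call to move; the robot and the scene stay as the last step left them, time stands still between calls to the robot, and variables do not carry over. Pictures are saved under pics/ and viewed, at most 10 in all, crops included, and the job is handed in when it is done.

Besides the shell and the picture viewer there is one more tool, called after "Request:" by a JSON object that holds its "fn" and its "kwargs", one argument or row to a line. arm_command: Moves the arm, as the interface text tells. Its arguments: {"type":"object","properties":{"increments":{"type":"array","items":{"type":"object","properties":{"slide":{"type":"array","items":{"type":"number"}},"spin":{"type":"number"},"gripper":{"type":"number"}}}},"newtons":{"type":"number"}},"required":["increments"]}

```bash
mkdir -p pics; ls
python3 - <<'E'
from station import status, imaging
import cv2,numpy as np
o=status.get_obs();print(o)
for n in("scene","top"):
    d=imaging.get_image(n);print(n,{k:v for k,v in d.items() if k!='frame'})
    cv2.imwrite(f"pics/{n}0.png",d['frame'][:,:,::-1]);np.save(f"pics/{n}0.npy",d,allow_pickle=True)
E
```

```text
pics
{'t': 0.0, 'q': array([ 1.23098613e+00,  5.33542211e-02,  1.61427778e+00, -8.75186030e-07,
        1.47597945e+00, -1.18989466e-01]), 'dq': array([ 0.00103357, -0.00061372, -0.00126756, -0.00019254, -0.00065665,
        0.00040024]), 'effort': array([ 7.08883199e-04, -3.93680406e+01, -3.70170665e+01, -8.78251353e-05,
        7.01928380e-03, -1.24505837e-05]), 'tool_pos': array([0.13673138, 0.60938388, 0.30267418]), 'tool_rot': array([-3.46109303e-01, -3.12200647e+00,  3.08789669e-03]), 'contact_force': array([-0.68438255,  0.05879813, -0.14743974]), 'wrist_torque': array([-0.07393552,  0.02212526,  0.01165537]), 'grip_force': 0.0, 'opening': 0.08531749638455599}
scene {'vfov': 57.74618103274752, 'cx': 318.57036039376266, 'cy': 239.53343186902364, 'view': array([[ 0.87913285, -0.47657474, -0.00139603, -0.49299432],
       [ 0.1930597 ,  0.35345417,  0.91531312, -0.23718036],
       [-0.43572168, -0.80495135,  0.40274055, -1.06978806],
       [ 0.        ,  0.        ,  0.        ,  1.        ]])}
top {'vfov': 51.35634033827255, 'cx': 317.8998518686017, 'cy': 236.20342363660134, 'view': array([[-0.03350827, -0.99941885,  0.00625727,  0.0682316 ],
       [ 0.97378977, -0.03123844,  0.22529455, -0.59034111],
       [-0.22496815,  0.01364249,  0.97427061, -1.33705398],
       [ 0.        ,  0.        ,  0.        ,  1.        ]])}
```

View pics/scene0.png

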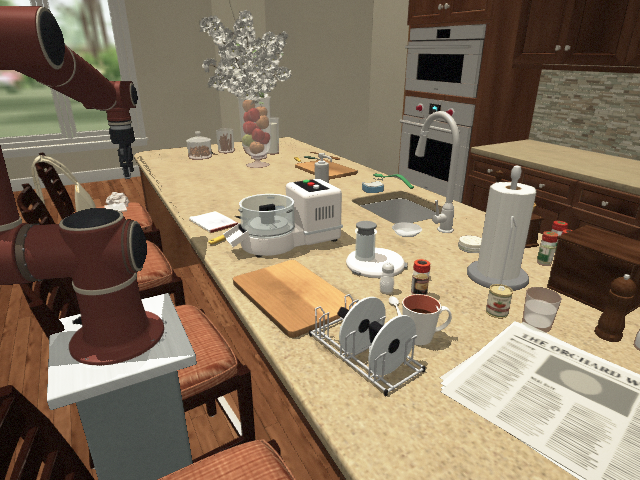

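View pics/top0.png

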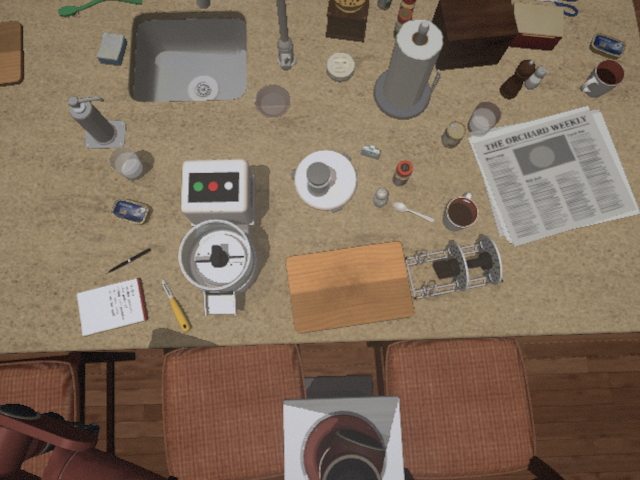

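The scene view shows the cutter chamber at about (267,218), the board at (295,295) and the rack at (370,345). In the top view the chamber is at (218,255), the board at (350,286), and the rack spans (410–500,265) with its free bay near (428,272). Next I'll enlarge the cutter and rack.

```bash
cat > h.py <<'E'
import numpy as np,cv2
def load(f): return np.load(f,allow_pickle=True).item()
def foc(d): return d['frame'].shape[0]/2/np.tan(np.radians(d['vfov'])/2)
def proj(d,P):
    P=np.atleast_2d(P);c=P@d['view'][:3,:3].T+d['view'][:3,3];f=foc(d)
    return np.c_[d['cx']+f*c[:,0]/-c[:,2],d['cy']-f*c[:,1]/-c[:,2]]
def ray(d,uv):
    uv=np.atleast_2d(uv).astype(float);f=foc(d);R=d['view'][:3,:3]
    v=np.c_[(uv[:,0]-d['cx'])/f,-(uv[:,1]-d['cy'])/f,-np.ones(len(uv))]
    return -R.T@d['view'][:3,3], v@R
def plane(d,uv,z):
    o,r=ray(d,uv);return o+r*((z-o[2])/r[:,2])[:,None]
def crop(d,x,y,w,h,s,f): cv2.imwrite(f,cv2.resize(d['frame'][y:y+h,x:x+w,::-1],None,fx=s,fy=s,interpolation=cv2.INTER_CUBIC))
E
python3 - <<'E'
from h import *
t=load('pics/top0.npy');s=load('pics/scene0.npy')
a=lambda d,x,y,w,h,k:cv2.resize(d['frame'][y:y+h,x:x+w,::-1],None,fx=k,fy=k,interpolation=cv2.INTER_CUBIC)
im=np.vstack([np.hstack([a(t,170,205,100,75,4),a(t,400,225,100,75,4)]),np.hstack([a(s,225,180,100,75,4),a(s,305,285,133,100,3)[:300,:400]])])
cv2.imwrite('pics/crops.png',im[:600,:800])
# where top-cam board corners and board colour
hsv=cv2.cvtColor(t['frame'],cv2.COLOR_RGB2HSV)
m=cv2.inRange(hsv,(8,110,90),(20,255,255));m[:,:280]=0;m[:,420:]=0;m[:235]=0;m[335:]=0
c=max(cv2.findContours(m,0,2)[0],key=cv2.contourArea);r=cv2.minAreaRect(c)
ap=cv2.approxPolyDP(c,8,True)[:,0];print(r,ap);print(plane(t,ap,.022))
print(plane(t,[[218,255],[218,258]],.165))
E
```

```text
Traceback (most recent call last):
ValueError: all the input array dimensions except for the concatenation axis must match exactly, but along dimension 1, the array at index 0 has size 800 and the array at index 1 has size 799
```

Run:
```python
from h import *
t=load('pics/top0.npy');s=load('pics/scene0.npy')
a=lambda d,x,y,w,h,k:cv2.resize(cv2.resize(d['frame'][y:y+h,x:x+w,::-1],None,fx=k,fy=k,interpolation=cv2.INTER_CUBIC),(400,300))
im=np.vstack([np.hstack([a(t,170,215,100,75,4),a(t,400,230,100,75,4)]),np.hstack([a(s,225,180,100,75,4),a(s,305,290,132,99,3)])])
cv2.imwrite('pics/crops.png',im)
hsv=cv2.cvtColor(t['frame'],cv2.COLOR_RGB2HSV)
m=cv2.inRange(hsv,(8,110,90),(20,255,255));m[:,:280]=0;m[:,420:]=0;m[:235]=0;m[335:]=0
c=max(cv2.findContours(m,0,2)[0],key=cv2.contourArea);r=cv2.minAreaRect(c)
ap=cv2.approxPolyDP(c,8,True)[:,0];print(r,ap);print(plane(t,ap,.022))
bp=cv2.boxPoints(r);print(bp,plane(t,bp,.022))
print(plane(t,[[218,255],[218,258]],.165))
```

```text
((349.3209533691406, 286.21148681640625), (77.38251495361328, 120.064208984375), 81.74057006835938) [[401 244]
 [288 257]
 [295 329]
 [411 315]]
[[ 0.57178174 -0.1917716   0.022     ]
 [ 0.54406701  0.13624242  0.022     ]
 [ 0.33958837  0.12084482  0.022     ]
 [ 0.3674312  -0.2053779   0.022     ]]
[[284.3533  256.54547]
 [403.1722  239.2976 ]
 [414.2886  315.8775 ]
 [295.4697  333.12537]] [[ 0.54573567  0.14670012  0.022     ]
 [ 0.58552404 -0.19907775  0.022     ]
 [ 0.36469239 -0.21442679  0.022     ]
 [ 0.3282603   0.11980165  0.022     ]]
[[0.52808699 0.31009371 0.165     ]
 [0.52019669 0.31000305 0.165     ]]
```

View pics/crops.png

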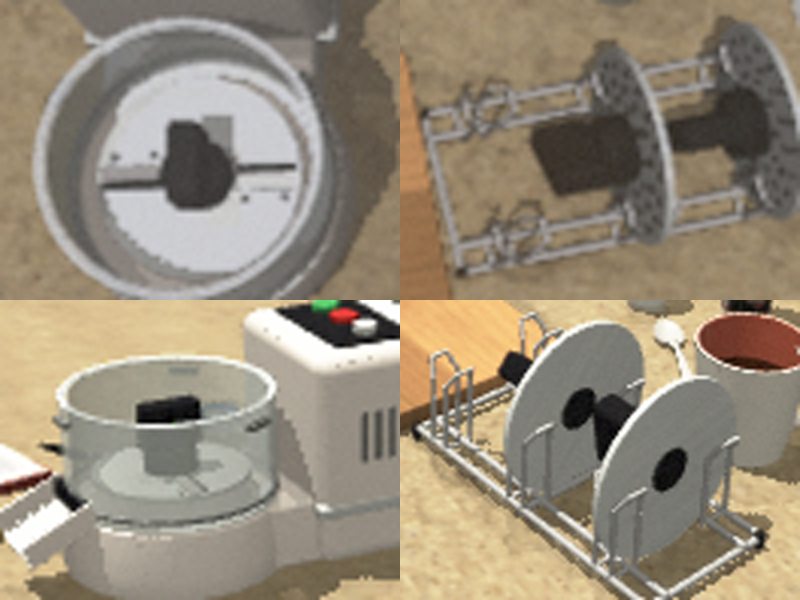

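The crops show the chamber rim centred at about top-view pixel (215,255), with the bar grip lying roughly along world x. The rack's end caps are near (406,259) and (415,297), and the two discs stand with their grips towards the board. Since the interface can't tilt the tool, I'll have to pivot the disc between the pads, using the motor block's side as a kerb. Next I'll measure everything.

```bash
cat >> h.py <<'E'
def circ(P):
    A=np.c_[2*P[:,:2],np.ones(len(P))];s=np.linalg.lstsq(A,(P[:,:2]**2).sum(1),rcond=None)[0]
    return s[:2],np.sqrt(s[2]+s[0]**2+s[1]**2)
def tri(d1,u1,d2,u2):
    o1,r1=ray(d1,u1);o2,r2=ray(d2,u2);r1=r1[0]/np.linalg.norm(r1);r2=r2[0]/np.linalg.norm(r2)
    k=np.linalg.lstsq(np.c_[r1,-r2],o2-o1,rcond=None)[0];a=o1+k[0]*r1;b=o2+k[1]*r2
    return (a+b)/2,np.linalg.norm(a-b)
def blobs(m,mn=15):
    n,l,st,c=cv2.connectedComponentsWithStats(m)
    return [(st[i,4],st[i,:4].tolist(),c[i].round(1).tolist(),l==i) for i in range(1,n) if st[i,4]>=mn]
E
python3 - <<'E'
from h import *
t=load('pics/top0.npy');s=load('pics/scene0.npy')
print('cams',ray(t,[0,0])[0],ray(s,[0,0])[0])
# black blobs
def black(d,box,th):
    x,y,w,h=box;g=d['frame'].max(2);m=np.zeros(g.shape,np.uint8);m[y:y+h,x:x+w]=(g[y:y+h,x:x+w]<th)*255
    for a,b,c,l in blobs(m):
        r=cv2.minAreaRect(np.argwhere(l)[:,::-1].astype(np.float32));print(a,b,c,'rect',np.round(r[0],1),np.round(r[1],1),round(r[2],1))
print('top grip');black(t,(195,235,50,45),70)
print('top rack');black(t,(400,235,100,65),60)
print('scene grip');black(s,(240,195,60,50),50)
print('scene rack');black(s,(320,290,110,90),50)
# disc light area in chamber -> circle at z=.093
g=cv2.cvtColor(t['frame'],cv2.COLOR_RGB2GRAY).astype(float)
g=cv2.GaussianBlur(g,(3,3),0)
c0=np.array([.525,.31])
for z,r0,r1,name in((.093,.058,.082,'disc'),(.165,.078,.1,'rim')):
    P=[];E=[]
    for a in np.radians(np.arange(0,360,5)):
        rr=np.arange(r0,r1,.0005);Q=np.c_[c0[0]+rr*np.cos(a),c0[1]+rr*np.sin(a),0*rr+z];uv=proj(t,Q).astype(np.float32)
        v=cv2.remap(g.astype(np.float32),uv[:,:1],uv[:,1:],1)[:,0]
        k=np.argmin(np.gradient(v)) if name=='disc' else np.argmax(v); P.append(Q[k])
    P=np.array(P)
    for _ in range(8):
        c,R=circ(P);e=abs(np.hypot(*(P[:,:2]-c).T)-R);P=P[e<max(.002,2*np.median(e))]
    print(name,c,R,len(P),np.median(e))
# white block top: buttons plate, and scene
print('block left/right top edges', plane(t,[[183,162],[247,160],[184,212],[249,212]],.2))
E
```

```text
cams [0.27635989 0.06799136 1.43522608] [ 0.01306763 -1.01224359  0.6472531 ]
top grip
260 [209, 246, 19, 21] [218.4, 256.7] rect [219.  256.6] [17.3 20.3] 15.9
top rack
246 [467, 252, 25, 17] [481.5, 260.9] rect [479. 260.] [16. 24.] 90.0
209 [434, 259, 26, 19] [448.2, 267.3] rect [446.6 268.1] [16.5 24.3] 78.7
scene grip
80 [260, 204, 15, 7] [267.1, 207.4] rect [267.  207.3] [ 5.4 14.6] 81.9
18 [240, 225, 5, 8] [241.7, 229.0] rect [241.3 228.6] [7.3 2.5] 51.3
scene rack
38 [414, 290, 13, 4] [419.3, 291.7] rect [420.  291.5] [ 3. 12.] 90.0
67 [338, 308, 11, 10] [342.5, 312.1] rect [342.6 312.3] [7.6 8.9] 26.6
257 [359, 319, 23, 24] [369.7, 327.9] rect [368.3 328.4] [19.2 20.1] 32.7
102 [389, 339, 11, 14] [393.7, 345.5] rect [393.7 345.7] [ 8.  14.7] 33.7
disc [0.53135817 0.31099632] 0.07129114048061255 65 0.004883559761023171
rim [0.53149113 0.31988189] 0.08960374384885723 65 0.0005122276395133352
block left/right top edges [[0.77280007 0.39801362 0.2       ]
 [0.77318171 0.23020161 0.2       ]
 [0.63625965 0.39174279 0.2       ]
 [0.63097404 0.22529654 0.2       ]]
```

Run:
```python
from h import *
t=load('pics/top0.npy');s=load('pics/scene0.npy')
np.set_printoptions(precision=4,suppress=True)
for y in(.311,.3155,.32):
  print(y,'grip top proj top/scene',proj(t,[.5315,y,.154])[0],proj(s,[.5315,y,.154])[0],'scene bar ends',proj(s,[[.5045,y,.154],[.5585,y,.154]]).ravel())
# scene disc hubs
g=s['frame'].max(2)
sub=g[305:360,350:410]
m=np.zeros(g.shape,np.uint8);m[312:340,356:371]=(g[312:340,356:371]<50)*255
for a,b,c,l in blobs(m):print('hub1',a,b,c)
H=plane(s,[[363.7,325.6],[393.7,345.5]],.073);print('hubs',H,np.linalg.norm(H[0]-H[1]))
# ellipse of the two grey discs in scene
hsv=cv2.cvtColor(s['frame'],cv2.COLOR_RGB2HSV)
m=((hsv[...,1]<40)&(hsv[...,2]>120)).astype(np.uint8)*255;k=np.zeros_like(m);k[290:385,330:425]=m[290:385,330:425]
for a,b,c,l in blobs(k,150):print(a,b,c)
# top view: dark-plate top ridge: bright line; print bright columns per row
tg=cv2.cvtColor(t['frame'],cv2.COLOR_RGB2GRAY)
for r in range(238,292,6): print(r,tg[r,400:505].tolist()[::1] if 0 else [int(x)+400 for x in np.argsort(tg[r,400:505])[-6:]])
a=lambda d,x,y,w,h,k:cv2.resize(d['frame'][y:y+h,x:x+w,::-1],(400,300),interpolation=cv2.INTER_CUBIC)
print(proj(t,[[.53,-.27,.0],[.5,-.3,.073]]))
im=np.vstack([np.hstack([a(t,400,240,60,45,4),a(s,305,295,60,45,4)]),np.hstack([a(t,455,232,60,45,4),a(s,240,190,60,45,3)])])
cv2.imwrite('pics/crops2.png',im)
```

```text
0.311 grip top proj top/scene [218.4626 254.5213] [267.6847 205.5502] scene bar ends [260.2893 206.8148 274.9642 204.3055]
0.3155 grip top proj top/scene [216.7341 254.576 ] [267.1831 205.1691] scene bar ends [259.8018 206.4276 274.449  203.9303]
0.32 grip top proj top/scene [215.0054 254.6308] [266.6839 204.7898] scene bar ends [259.3167 206.0422 273.9362 203.5569]
hub1 125 [359, 319, 12, 21] [364.9, 326.4]
hubs [[ 0.4937 -0.3379  0.073 ]
 [ 0.509  -0.4281  0.073 ]] 0.09145425119120937
3405 [330, 296, 95, 89] [379.4, 332.3]
238 [439, 419, 428, 423, 421, 422]
244 [408, 472, 407, 400, 495, 494]
250 [401, 498, 460, 461, 496, 497]
256 [416, 500, 498, 464, 463, 499]
262 [420, 499, 464, 501, 465, 500]
268 [502, 408, 467, 500, 466, 501]
274 [502, 466, 409, 468, 501, 467]
280 [411, 469, 471, 472, 467, 468]
286 [442, 441, 440, 473, 412, 474]
[[427.4169 258.7001]
 [444.9066 264.2319]]
```

View pics/crops2.png

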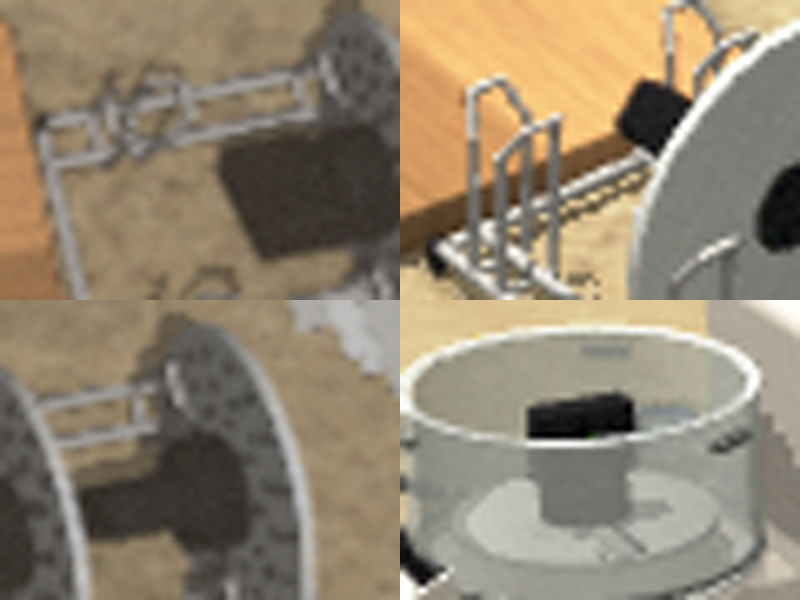

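The crops show the free-bay hoops near top pixel (422,256), the rack's rail end at about (407,260), and the scene rim spanning x from 241 to 294. Next I'll cross-check the rim in the second view and the rack yaw.

Run:
```python
from h import *
np.set_printoptions(precision=4,suppress=True)
t=load('pics/top0.npy');s=load('pics/scene0.npy')
# scene rim fit
g=cv2.cvtColor(s['frame'],cv2.COLOR_RGB2GRAY).astype(np.float32)
for y0 in(.312,.32):
    c0=np.array([.5315,y0]);P=[]
    for a in np.radians(np.arange(0,360,5)):
        rr=np.arange(.078,.1,.0005);Q=np.c_[c0[0]+rr*np.cos(a),c0[1]+rr*np.sin(a),0*rr+.165];uv=proj(s,Q).astype(np.float32)
        v=cv2.remap(g,uv[:,:1],uv[:,1:],1)[:,0];P.append(Q[np.argmax(v)])
    P=np.array(P)
    for _ in range(8):
        c,R=circ(P);e=abs(np.hypot(*(P[:,:2]-c).T)-R);P=P[e<max(.002,2*np.median(e))]
    print('scene rim',c,R,len(P),np.median(e))
print('tri rim ctr',tri(t,proj(t,[.5315,.3199,.165]),s,[[267.4,203.3]]))
print('pred scene rim', proj(s,[.5315,.32,.165]))
# bar top face corners in top view: print darkness map
tg=t['frame'].max(2)
print(tg[243:270,204:232])
# rack
print('rails top',plane(t,[[407.5,259.5],[415,297.5],[445,251.7]],.012))
for b in([.478,-.245],[.485,-.245]):
  d=np.array([-.125,.992]);x=np.array([.992,.125])
  pts=[[*(np.array(b)+x*k*.046+d*j),.083] for k in(-1,1) for j in(-.014,.014)]
  print('hoops',proj(t,pts).ravel(),proj(s,pts).ravel())
```

```text
scene rim [0.5296 0.3202] 0.09107111980279758 49 0.0007783171170735181
scene rim [0.5299 0.3197] 0.09073440355388575 52 0.0009193921197214738
tri rim ctr (array([0.5337, 0.3209, 0.1586]), np.float64(0.0019361434991488533))
pred scene rim [[266.5254 201.7505]]
[[201 206 207 211 210 211 209 210 210 210 213 210 210 209 210 209 197 193
  193 190 191 192 192 193 200 210 208 210]
 [209 209 210 208 209 208 210 209 196 189 191 188 190 188 197 205 173 140
  139 141 137 139 142 142 185 209 208 207]
 [211 208 209 208 209 211 210 204 151 105 108 107 107 107 132 168 156 139
  140 138 135 138 138 139 185 208 210 207]
 [210 210 209 207 209 210 208 175 107  63  63  63  66  70  61  69 109 134
  138 139 136 138 138 136 182 210 209 209]
 [211 209 209 211 211 207 210 154  77  66  64  66  65  65  64  60  76 112
  133 137 137 138 137 137 183 208 208 207]
 [210 210 207 208 210 210 209 156  74  64  66  67  67  67  67  61  58  76
  121 137 138 137 138 138 183 207 205 208]
 [210 211 209 210 210 210 211 157  76  69  62  67  64  68  64  62  60  60
  110 137 139 137 138 138 184 208 211 211]
 [207 210 210 209 210
[... 2019 characters left out ...]
33 131 128 128 130 142
  150 186 203 205 202 204 204 204 207 210]
 [212 208 208 212 211 209 209 210 208 206 212 209 209 211 206 204 205 205
  206 205 207 205 205 204 206 203 205 209]
 [212 209 208 211 211 210 211 210 210 207 208 209 212 212 208 208 205 207
  206 203 205 205 203 205 206 202 208 209]]
rails top [[ 0.5274 -0.2092  0.012 ]
 [ 0.417  -0.2224  0.012 ]
 [ 0.5469 -0.3201  0.012 ]]
hoops [435.0889 287.9181 425.0161 289.5363 428.0842 255.0866 418.1546 256.653 ] [324.871  313.0139 317.8723 307.6819 355.23   300.7296 347.9639 295.8755]
hoops [434.8669 285.3545 424.8057 286.9686 427.8735 252.5983 417.9551 254.1609] [327.4895 312.2141 320.4588 306.9138 357.641  300.0017 350.349  295.1752]
```

```bash
cat > go.py <<'E'
import sys,numpy as np
from station import status
from scipy.spatial.transform import Rotation as Ro
o=status.get_obs();R=Ro.from_rotvec(o['tool_rot']).as_matrix()
a=[float(v) for v in sys.argv[1:]]
print('t',round(o['t'],2),'pos',o['tool_pos'].round(4),'yaw_y',round(np.degrees(np.arctan2(R[1,1],R[0,1])),2),'z',R[:,2].round(3),'q',o['q'].round(2),'F',o['contact_force'].round(1),'T',o['wrist_torque'].round(2),'op',round(o['opening'],4),'gf',o['grip_force'])
for i in range(0,len(a),3): print('slide',(R.T@(np.array(a[i:i+3])-o['tool_pos'])).round(4))
E
python3 go.py .531 .320 .26
```

```text
t 0.1 pos [0.1368 0.6094 0.3027] yaw_y 77.35 z [-0.001 -0.002 -1.   ] q [ 1.23  0.05  1.61  0.    1.48 -0.12] F [-0.8  0.6 -0.2] T [ 0.02  0.05 -0.02] op 0.0852 gf 0.0
slide [-0.4481 -0.1959  0.043 ]
```

Request:
{"fn": "arm_command", "kwargs": {
  "increments": [
    {"slide": [-0.448,-0.196,0],"spin": -12.6,"gripper": 1},
    {"slide": [-0.448,-0.196,0],"spin": -12.6,"gripper": 1},
    {"slide": [-0.448,-0.196,0],"spin": -12.6,"gripper": 1},
    {"slide": [-0.448,-0.196,0],"spin": -12.6,"gripper": 1},
    {"slide": [-0.448,-0.196,0],"spin": -12.6,"gripper": 1},
    {"slide": [-0.448,-0.196,0],"spin": -12.6,"gripper": 1},
    {"slide": [-0.448,-0.196,0],"spin": -12.6,"gripper": 1},
    {"slide": [-0.448,-0.196,0],"spin": -12.6,"gripper": 1}
  ]
}}

```text
t: 0.77
tool_pos: [0.4054, 0.4119, 0.3035]
tool_rot: [-0.001, -3.141, 0.0]
contact_force: [-0.3, 0.5, 0.4]
opening: 0.0855
grip_force: 0.0
```

```bash
python3 go.py .531 .320 .26
```

```text
t 0.77 pos [0.4054 0.4119 0.3035] yaw_y 89.95 z [-0. -0. -1.] q [ 0.66 -0.06  1.72  0.    1.48 -0.91] F [-0.3  0.5  0.4] T [ 0.03 -0.01  0.03] op 0.0855 gf 0.0
slide [-0.1257 -0.0918  0.0434]
```

Request:
{"fn": "arm_command", "kwargs": {
  "increments": [
    {"slide": [-0.126,-0.092,0],"spin": 0,"gripper": 1},
    {"slide": [-0.126,-0.092,0.01],"spin": 0,"gripper": 1},
    {"slide": [-0.126,-0.092,0.02],"spin": 0,"gripper": 1},
    {"slide": [-0.126,-0.092,0.043],"spin": 0,"gripper": 1},
    {"slide": [-0.126,-0.092,0.043],"spin": 0,"gripper": 1},
    {"slide": [-0.126,-0.092,0.043],"spin": 0,"gripper": 1},
    {"slide": [-0.126,-0.092,0.043],"spin": 0,"gripper": 1}
  ]
}}

```text
t: 1.35
tool_pos: [0.5299, 0.3214, 0.2603]
tool_rot: [-0.002, -3.14, 0.0]
contact_force: [-0.3, -0.2, 0.3]
opening: 0.0856
grip_force: 0.0
```

```bash
python3 go.py .531 .320 .193
python3 - <<'E'
from h import *
from station import imaging
d=imaging.get_image('top');e=imaging.get_image('scene')
im=np.hstack([cv2.resize(d['frame'][200:275,170:270,::-1],(400,300)),cv2.resize(e['frame'][150:240,220:340,::-1],(400,300))]);cv2.imwrite('pics/a.png',im)
E
```

```text
t 1.35 pos [0.5299 0.3214 0.2603] yaw_y 89.93 z [-0.002 -0.    -1.   ] q [ 0.43  0.07  1.67  0.    1.4  -1.14] F [-0.3 -0.2  0.3] T [0.03 0.01 0.01] op 0.0856 gf 0.0
slide [-0.0012 -0.0014  0.0673]
```

View pics/a.png

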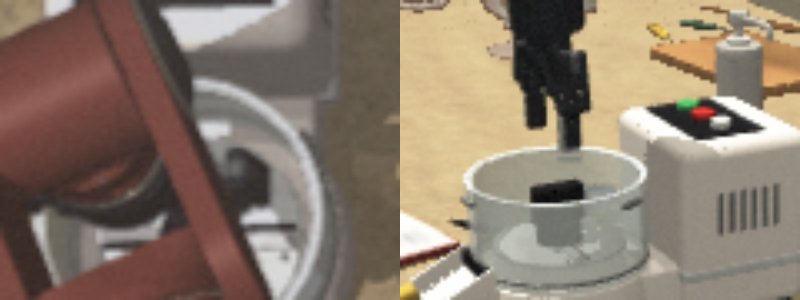

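The left crop is the top view, mostly hidden by the arm. The right crop is the scene view, with the fingers at (535,110) and (570,130) straddling the grip at (556,190). I'll descend and close gently.

Request:
{"fn": "arm_command", "kwargs": {
  "increments": [
    {"slide": [-0.001,-0.001,0.02],"spin": 0,"gripper": 1},
    {"slide": [-0.001,-0.001,0.04],"spin": 0,"gripper": 1},
    {"slide": [-0.001,-0.001,0.055],"spin": 0,"gripper": 1},
    {"slide": [-0.001,-0.001,0.067],"spin": 0,"gripper": 1},
    {"slide": [-0.001,-0.001,0.067],"spin": 0,"gripper": 0},
    {"slide": [-0.001,-0.001,0.067],"spin": 0,"gripper": -0.3},
    {"slide": [-0.001,-0.001,0.067],"spin": 0,"gripper": -0.35},
    {"slide": [-0.001,-0.001,0.067],"spin": 0,"gripper": -0.4}
  ],
  "newtons": 20
}}

```text
t: 2.12
tool_pos: [0.5319, 0.321, 0.1958]
tool_rot: [0.001, 3.139, 0.002]
contact_force: [-0.3, -0.1, 0.8]
opening: 0.0384
grip_force: 0.0
```

```bash
python3 go.py .531 .320 .193
```

```text
t 2.12 pos [0.5319 0.321  0.1958] yaw_y 89.97 z [ 0.003  0.001 -1.   ] q [ 0.42  0.13  1.72 -0.    1.29 -1.15] F [-0.3 -0.1  0.8] T [0.03 0.   0.03] op 0.0384 gf 0.0
slide [ 0.0009 -0.001   0.0028]
```

Request:
{"fn": "arm_command", "kwargs": {
  "increments": [
    {"slide": [0.001,-0.001,0.002],"spin": 0,"gripper": -0.4},
    {"slide": [0.001,-0.001,0.002],"spin": 0,"gripper": -0.5},
    {"slide": [0.001,-0.001,0.002],"spin": 0,"gripper": -0.6},
    {"slide": [0.001,-0.001,0.002],"spin": 0,"gripper": -0.7}
  ],
  "newtons": 20
}}

```text
t: 2.45
tool_pos: [0.5306, 0.3195, 0.193]
tool_rot: [0.002, 3.14, 0.001]
contact_force: [-1.9, 0.3, 4.3]
opening: 0.0216
grip_force: 20.1
```

```bash
python3 go.py .531 .320 .193
```

```text
t 2.45 pos [0.5306 0.3195 0.193 ] yaw_y 89.95 z [ 0.001  0.001 -1.   ] q [ 0.42  0.13  1.72 -0.    1.29 -1.15] F [-1.9  0.3  4.3] T [-0.08  0.09  0.  ] op 0.0216 gf 20.083127617836
slide [-0.0004  0.0005 -0.    ]
```

Request:
{"fn": "arm_command", "kwargs": {
  "increments": [
    {"slide": [0,0,0],"spin": 0,"gripper": -0.8},
    {"slide": [0,0,0],"spin": 0,"gripper": -0.8},
    {"slide": [0,0,0],"spin": 2,"gripper": -0.8},
    {"slide": [0,0,0],"spin": 4,"gripper": -0.8},
    {"slide": [0,0,0],"spin": 5,"gripper": -0.8},
    {"slide": [0,0,0],"spin": 5,"gripper": -0.8}
  ],
  "newtons": 60
}}

```text
t: 2.95
tool_pos: [0.5307, 0.3196, 0.1931]
tool_rot: [0.138, 3.137, 0.0]
contact_force: [-1.2, -1.2, 6.1]
opening: 0.0211
grip_force: 59.7
```

```bash
python3 go.py
```

```text
t 2.95 pos [0.5307 0.3196 0.1931] yaw_y 84.97 z [ 0.001  0.    -1.   ] q [ 0.42  0.13  1.72 -0.    1.29 -1.06] F [-1.2 -1.2  6.1] T [-0.13  0.15  0.32] op 0.0211 gf 59.67485189437866
```

Request:
{"fn": "arm_command", "kwargs": {
  "increments": [
    {"slide": [0,0,0],"spin": -3,"gripper": -0.8},
    {"slide": [0,0,0],"spin": -5,"gripper": -0.8},
    {"slide": [0,0,0],"spin": -8,"gripper": -0.8},
    {"slide": [0,0,0],"spin": -10,"gripper": -0.8},
    {"slide": [0,0,0],"spin": -10,"gripper": -0.8}
  ]
}}

```text
t: 3.37
tool_pos: [0.5308, 0.3196, 0.193]
tool_rot: [-0.137, 3.137, 0.001]
contact_force: [0.0, -0.1, 5.3]
opening: 0.0213
grip_force: 59.5
```

```bash
python3 go.py
```

```text
t 3.37 pos [0.5308 0.3196 0.193 ] yaw_y 94.99 z [ 0.002  0.001 -1.   ] q [ 0.42  0.13  1.72  0.    1.29 -1.24] F [ 0.  -0.1  5.3] T [-0.04  0.1  -0.11] op 0.0213 gf 59.530924558639526
```

Request:
{"fn": "arm_command", "kwargs": {
  "increments": [
    {"slide": [0,0,-0.0006],"spin": -2,"gripper": -0.8},
    {"slide": [0,0,-0.0006],"spin": -4,"gripper": -0.8},
    {"slide": [0,0,-0.0006],"spin": -6,"gripper": -0.8},
    {"slide": [0,0,-0.0006],"spin": -6,"gripper": -0.8}
  ]
}}

```text
t: 3.7
tool_pos: [0.5306, 0.3196, 0.1932]
tool_rot: [-0.3, 3.126, 0.001]
contact_force: [0.3, 0.1, 4.5]
opening: 0.0215
grip_force: 59.4
```

```bash
python3 go.py
```

```text
t 3.7 pos [0.5306 0.3196 0.1932] yaw_y 100.96 z [ 0.001  0.001 -1.   ] q [ 0.42  0.13  1.72  0.    1.29 -1.34] F [0.3 0.1 4.5] T [ 0.04  0.06 -0.02] op 0.0215 gf 59.41629946231842
```

It gives freely under negative spin, so I'll carry on to about 65°.

Request:
{"fn": "arm_command", "kwargs": {
  "increments": [
    {"slide": [0,0,-0.0006],"spin": -6,"gripper": -0.8},
    {"slide": [0,0,-0.001],"spin": -12,"gripper": -0.8},
    {"slide": [0,0,-0.0014],"spin": -18,"gripper": -0.8},
    {"slide": [0,0,-0.0018],"spin": -24,"gripper": -0.8},
    {"slide": [0,0,-0.0022],"spin": -30,"gripper": -0.8},
    {"slide": [0,0,-0.0026],"spin": -36,"gripper": -0.8},
    {"slide": [0,0,-0.003],"spin": -42,"gripper": -0.8},
    {"slide": [0,0,-0.0034],"spin": -48,"gripper": -0.8}
  ]
}}

```text
t: 4.37
tool_pos: [0.5305, 0.3196, 0.1965]
tool_rot: [-1.55, 2.731, 0.001]
contact_force: [-1.0, -0.3, 5.2]
opening: 0.0212
grip_force: 59.5
```

```bash
python3 go.py
```

```text
t 4.37 pos [0.5305 0.3196 0.1965] yaw_y 149.16 z [ 0.001  0.001 -1.   ] q [ 0.42  0.13  1.72  0.    1.3  -2.18] F [-1.  -0.3  5.2] T [ 0.07  0.11 -0.1 ] op 0.0212 gf 59.50756788253784
```

Now 59° done; I'll go 6° more and lift gently.

Request:
{"fn": "arm_command", "kwargs": {
  "increments": [
    {"slide": [0,0,-0.0008],"spin": -6,"gripper": -0.8},
    {"slide": [0,0,-0.001],"spin": -6,"gripper": -0.8},
    {"slide": [0,0,-0.004],"spin": -6,"gripper": -0.8},
    {"slide": [0,0,-0.008],"spin": -6,"gripper": -0.8},
    {"slide": [0,0,-0.012],"spin": -6,"gripper": -0.8}
  ]
}}

```text
t: 4.78
tool_pos: [0.5295, 0.3191, 0.2066]
tool_rot: [1.683, -2.65, -0.001]
contact_force: [0.6, 0.2, -3.8]
opening: 0.0212
grip_force: 59.0
```

```bash
python3 go.py .53 .32 .34  .45 -.035 .30 .45 -.035 .127
```

```text
t 4.78 pos [0.5295 0.3191 0.2066] yaw_y 154.85 z [-0.002 -0.001 -1.   ] q [ 0.42  0.12  1.71  0.    1.32 -2.28] F [ 0.6  0.2 -3.8] T [ 0.09 -0.09 -0.01] op 0.0212 gf 59.00007963180542
slide [-0.0007  0.0002 -0.1334]
slide [ 0.3545 -0.0783 -0.0928]
slide [ 0.3542 -0.0786  0.0802]
```

Request:
{"fn": "arm_command", "kwargs": {
  "increments": [
    {"slide": [0,0,-0.035],"spin": 0,"gripper": -0.8},
    {"slide": [0,0,-0.07],"spin": 0,"gripper": -0.8},
    {"slide": [0,0,-0.1],"spin": 0,"gripper": -0.8},
    {"slide": [0.03,-0.007,-0.1],"spin": 7,"gripper": -0.8},
    {"slide": [0.07,-0.015,-0.1],"spin": 14,"gripper": -0.8},
    {"slide": [0.11,-0.024,-0.1],"spin": 21,"gripper": -0.8},
    {"slide": [0.15,-0.033,-0.1],"spin": 28,"gripper": -0.8},
    {"slide": [0.19,-0.042,-0.1],"spin": 35,"gripper": -0.8}
  ]
}}

```text
t: 5.45
tool_pos: [0.4865, 0.128, 0.3074]
tool_rot: [0.802, -3.036, 0.0]
contact_force: [0.4, -0.8, -2.0]
opening: 0.0213
grip_force: 61.8
```

```bash
python3 go.py .456 -.035 .30 .456 -.035 .135
```

```text
t 5.45 pos [0.4865 0.128  0.3074] yaw_y 119.58 z [-0.002 -0.    -1.   ] q [ 0.11 -0.25  1.89 -0.    1.5  -1.98] F [ 0.4 -0.8 -2. ] T [-0.08 -0.03 -0.01] op 0.0213 gf 61.815104484558105
slide [ 0.107  -0.1267  0.0075]
slide [ 0.1067 -0.1268  0.1725]
```

Request:
{"fn": "arm_command", "kwargs": {
  "increments": [
    {"slide": [0.026,-0.031,0],"spin": 7,"gripper": -0.8},
    {"slide": [0.052,-0.062,0],"spin": 14,"gripper": -0.8},
    {"slide": [0.078,-0.093,0.02],"spin": 21,"gripper": -0.8},
    {"slide": [0.107,-0.127,0.05],"spin": 28,"gripper": -0.8},
    {"slide": [0.107,-0.127,0.08],"spin": 30,"gripper": -0.8},
    {"slide": [0.107,-0.127,0.11],"spin": 30,"gripper": -0.8},
    {"slide": [0.107,-0.127,0.14],"spin": 30,"gripper": -0.8},
    {"slide": [0.107,-0.127,0.16],"spin": 30,"gripper": -0.8}
  ]
}}

```text
t: 6.12
tool_pos: [0.4561, -0.034, 0.1443]
tool_rot: [-0.006, -3.136, -0.002]
contact_force: [-0.1, -0.6, -3.1]
opening: 0.0212
grip_force: 61.7
```

```bash
python3 go.py .456 -.035 .127
```

```text
t 6.12 pos [ 0.4561 -0.034   0.1443] yaw_y 89.79 z [-0.005  0.001 -1.   ] q [-0.24 -0.2   2.13 -0.    1.22 -1.8 ] F [-0.1 -0.6 -3.1] T [ 0.01 -0.    0.03] op 0.0212 gf 61.748725175857544
slide [ 0.     -0.001   0.0173]
```

Request:
{"fn": "arm_command", "kwargs": {
  "increments": [
    {"slide": [0,0,0.006],"spin": 0,"gripper": -0.8},
    {"slide": [0,0,0.01],"spin": 0,"gripper": -0.8},
    {"slide": [0,0,0.013],"spin": 0,"gripper": -0.8},
    {"slide": [0,0,0.014],"spin": 0,"gripper": -0.8},
    {"slide": [0,0,0.015],"spin": 0,"gripper": -0.8}
  ]
}}

```text
t: 6.53
tool_pos: [0.4596, -0.0341, 0.1345]
tool_rot: [0.001, 3.139, -0.001]
contact_force: [-1.5, 0.0, -2.6]
opening: 0.0212
grip_force: 61.8
```

```bash
python3 go.py .456 -.035 .127
```

```text
t 6.53 pos [ 0.4596 -0.0341  0.1345] yaw_y 89.96 z [ 0.003 -0.001 -1.   ] q [-0.24 -0.18  2.13 -0.    1.19 -1.81] F [-1.5  0.  -2.6] T [-0.02 -0.01 -0.01] op 0.0212 gf 61.76661729812622
slide [ 0.0036 -0.0009  0.0075]
```

Request:
{"fn": "arm_command", "kwargs": {
  "increments": [
    {"slide": [0,0,0.001],"spin": 0,"gripper": -0.8},
    {"slide": [0,0,0.002],"spin": 0,"gripper": -0.8}
  ]
}}

```text
t: 6.7
tool_pos: [0.4592, -0.034, 0.132]
tool_rot: [0.001, 3.14, -0.001]
contact_force: [-0.0, -0.8, -2.8]
opening: 0.0211
grip_force: 61.8
```

```bash
python3 go.py .456 -.035 .127
```

```text
t 6.7 pos [ 0.4592 -0.034   0.132 ] yaw_y 89.95 z [ 0.002 -0.001 -1.   ] q [-0.24 -0.18  2.13 -0.    1.18 -1.81] F [-0.  -0.8 -2.8] T [-0.01 -0.03 -0.02] op 0.0211 gf 61.76703929901123
slide [ 0.0032 -0.001   0.005 ]
```

Request:
{"fn": "arm_command", "kwargs": {
  "increments": [
    {"slide": [0,0,0.0],"spin": 0,"gripper": -0.8},
    {"slide": [0,0,0.0],"spin": 0,"gripper": -0.8}
  ]
}}

```text
t: 6.87
tool_pos: [0.4587, -0.0339, 0.1312]
tool_rot: [0.001, 3.141, -0.0]
contact_force: [-1.0, 0.7, -3.2]
opening: 0.0214
grip_force: 61.8
```

```bash
python3 go.py .456 -.035 .127
```

```text
t 6.87 pos [ 0.4587 -0.0339  0.1312] yaw_y 89.95 z [ 0.001 -0.    -1.   ] q [-0.24 -0.18  2.13  0.    1.18 -1.81] F [-1.   0.7 -3.2] T [-0.02 -0.01  0.04] op 0.0214 gf 61.76616668701172
slide [ 0.0027 -0.0011  0.0042]
```

Request:
{"fn": "arm_command", "kwargs": {
  "increments": [
    {"slide": [0,0,0.001],"spin": 0,"gripper": -0.8},
    {"slide": [0,0,0.002],"spin": 0,"gripper": -0.8},
    {"slide": [0,0,0.003],"spin": 0,"gripper": -0.8},
    {"slide": [0,0,0.003],"spin": 0,"gripper": -0.8}
  ]
}}

```text
t: 7.2
tool_pos: [0.4585, -0.034, 0.1279]
tool_rot: [-0.001, -3.141, -0.0]
contact_force: [0.2, 0.8, -1.5]
opening: 0.021
grip_force: 61.9
```

```bash
python3 go.py .456 -.035 .127
```

```text
t 7.2 pos [ 0.4585 -0.034   0.1279] yaw_y 89.95 z [-0.  0. -1.] q [-0.24 -0.17  2.14  0.    1.18 -1.81] F [ 0.2  0.8 -1.5] T [0.01 0.1  0.02] op 0.021 gf 61.912922859191895
slide [ 0.0025 -0.001   0.0009]
```

Request:
{"fn": "arm_command", "kwargs": {
  "increments": [
    {"slide": [0,0,0.001],"spin": 0,"gripper": -0.8},
    {"slide": [0,0,0.0015],"spin": 0,"gripper": -0.8},
    {"slide": [0,0,0.0015],"spin": 0,"gripper": -0.8}
  ]
}}

```text
t: 7.45
tool_pos: [0.4589, -0.034, 0.1275]
tool_rot: [-0.001, -3.141, -0.0]
contact_force: [-1.6, 0.3, 5.0]
opening: 0.0212
grip_force: 62.9
```

```bash
python3 go.py .456 -.035 .127
```

```text
t 7.45 pos [ 0.4589 -0.034   0.1275] yaw_y 89.95 z [-0.  0. -1.] q [-0.24 -0.17  2.14  0.    1.17 -1.81] F [-1.6  0.3  5. ] T [ 0.29  0.88 -0.01] op 0.0212 gf 62.93800592422485
slide [ 0.0029 -0.001   0.0005]
```

Request:
{"fn": "arm_command", "kwargs": {
  "increments": [
    {"slide": [0,0,0],"spin": 0,"gripper": 0},
    {"slide": [0,0,0],"spin": 0,"gripper": 0.6},
    {"slide": [0,0,0],"spin": 0,"gripper": 0.6},
    {"slide": [0,0,0],"spin": 0,"gripper": 0.6},
    {"slide": [0,0,-0.03],"spin": 0,"gripper": 0.6},
    {"slide": [0,0,-0.07],"spin": 0,"gripper": 0.6},
    {"slide": [0,0,-0.07],"spin": 0,"gripper": 0.6},
    {"slide": [0,0,-0.07],"spin": 0,"gripper": 0.6}
  ]
}}

```text
t: 8.12
tool_pos: [0.4603, -0.0344, 0.1996]
tool_rot: [0.001, 3.135, -0.002]
contact_force: [-0.1, -0.1, -0.2]
opening: 0.0681
grip_force: 0.0
```

```bash
python3 go.py .456 -.035 .127
python3 - <<'E'
from h import *
from station import imaging
d=imaging.get_image('scene');cv2.imwrite('pics/b.png',cv2.resize(d['frame'][190:370,210:450,::-1],(720,540)))
E
```

```text
t 8.12 pos [ 0.4603 -0.0344  0.1996] yaw_y 89.95 z [ 0.007 -0.002 -1.   ] q [-0.24 -0.27  2.09  0.    1.32 -1.81] F [-0.1 -0.1 -0.2] T [-0.05 -0.05 -0.  ] op 0.0681 gf 0.0
slide [ 0.0048 -0.0005  0.0726]
```

View pics/b.png

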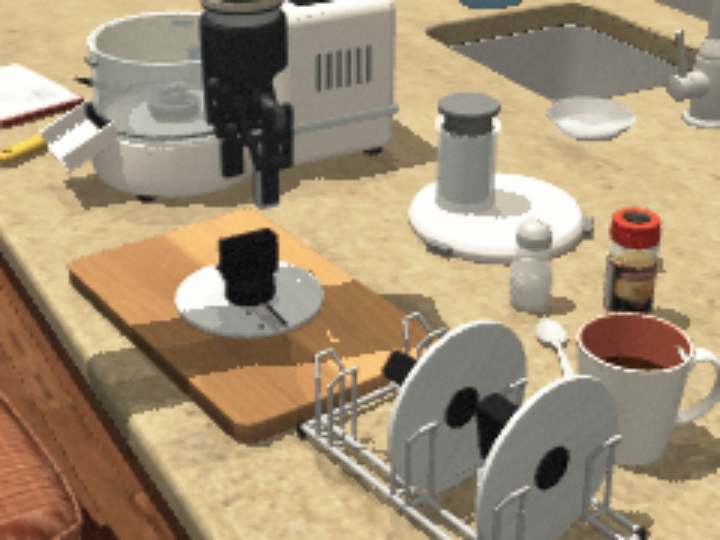

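The crop shows the disc lying flat on the board at (250,300), grip up, with the open gripper clear above it at (255,150). The motor block's -y side faces the camera at (340,80). I'll regrasp with a light hold.

Request:
{"fn": "arm_command", "kwargs": {
  "increments": [
    {"slide": [0.0,0,0.03],"spin": 0,"gripper": 0.6},
    {"slide": [0,0,0.055],"spin": 0,"gripper": 0.6},
    {"slide": [0,0,0.068],"spin": 0,"gripper": 0.3},
    {"slide": [0,0,0.068],"spin": 0,"gripper": -0.2},
    {"slide": [0,0,0.068],"spin": 0,"gripper": -0.5},
    {"slide": [0,0,0.068],"spin": 0,"gripper": -0.8},
    {"slide": [0,0,0.068],"spin": 0,"gripper": -0.8},
    {"slide": [0,0,0.068],"spin": 0,"gripper": -0.8}
  ],
  "newtons": 30
}}

```text
t: 8.83
tool_pos: [0.4588, -0.034, 0.129]
tool_rot: [0.001, 3.141, -0.0]
contact_force: [-0.1, 0.3, -2.5]
opening: 0.0215
grip_force: 33.9
```

```bash
python3 go.py
```

```text
t 8.83 pos [ 0.4588 -0.034   0.129 ] yaw_y 89.95 z [ 0.001 -0.    -1.   ] q [-0.24 -0.17  2.14  0.    1.18 -1.81] F [-0.1  0.3 -2.5] T [0.05 0.02 0.02] op 0.0215 gf 33.94381821155548
```

Request:
{"fn": "arm_command", "kwargs": {
  "increments": [
    {"slide": [0,0,-0.02],"spin": 0,"gripper": -0.8},
    {"slide": [0,0,-0.06],"spin": 5,"gripper": -0.8},
    {"slide": [0,0,-0.1],"spin": 12,"gripper": -0.8},
    {"slide": [0,0,-0.14],"spin": 19,"gripper": -0.8},
    {"slide": [0,0,-0.17],"spin": 26,"gripper": -0.8},
    {"slide": [-0.03,0.02,-0.17],"spin": 33,"gripper": -0.8},
    {"slide": [-0.065,0.04,-0.17],"spin": 40,"gripper": -0.8},
    {"slide": [-0.1,0.06,-0.17],"spin": 47,"gripper": -0.8}
  ],
  "newtons": 40
}}

```text
t: 9.5
tool_pos: [0.5599, 0.0266, 0.3006]
tool_rot: [1.262, 2.872, 0.002]
contact_force: [0.4, -1.1, -2.3]
opening: 0.0216
grip_force: 41.2
```

```bash
python3 go.py .695 .13 .295
```

```text
t 9.5 pos [0.5599 0.0266 0.3006] yaw_y 42.55 z [ 0.004 -0.    -1.   ] q [-0.09 -0.1   1.77 -0.    1.47 -0.83] F [ 0.4 -1.1 -2.3] T [-0.01 -0.05  0.01] op 0.0216 gf 41.174150705337524
slide [-0.0152  0.1694  0.0061]
```

Request:
{"fn": "arm_command", "kwargs": {
  "increments": [
    {"slide": [-0.003,0.034,0],"spin": 7,"gripper": -0.8},
    {"slide": [-0.006,0.07,0],"spin": 14,"gripper": -0.8},
    {"slide": [-0.01,0.105,0],"spin": 21,"gripper": -0.8},
    {"slide": [-0.013,0.14,0],"spin": 28,"gripper": -0.8},
    {"slide": [-0.015,0.169,0],"spin": 35,"gripper": -0.8},
    {"slide": [-0.015,0.169,0.01],"spin": 42,"gripper": -0.8},
    {"slide": [-0.015,0.169,0.02],"spin": 42.5,"gripper": -0.8},
    {"slide": [-0.015,0.169,0.023],"spin": 42.5,"gripper": -0.8}
  ],
  "newtons": 40
}}

```text
t: 10.17
tool_pos: [0.6915, 0.1301, 0.2724]
tool_rot: [-2.208, -2.231, 0.006]
contact_force: [-1.0, 0.1, -4.4]
opening: 0.0212
grip_force: 41.6
```

```bash
python3 go.py .695 .15 .277
python3 - <<'E'
from h import *
from station import imaging
d=imaging.get_image('scene');e=imaging.get_image('top')
im=np.hstack([cv2.resize(d['frame'][120:270,240:440,::-1],(400,300)),cv2.resize(e['frame'][120:270,160:360,::-1],(400,300))]);cv2.imwrite('pics/c.png',im)
E
```

```text
t 10.17 pos [0.6915 0.1301 0.2724] yaw_y 0.62 z [-0.004 -0.001 -1.   ] q [ 0.08  0.25  1.44 -0.    1.45  0.07] F [-1.   0.1 -4.4] T [-0.03  0.05 -0.01] op 0.0212 gf 41.62620306015015
slide [ 0.0198  0.0037 -0.0046]
```

View pics/c.png

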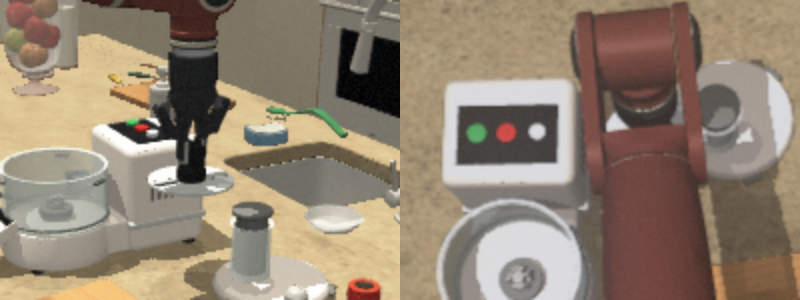

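The left crop shows the disc held level at (190,180) beside the motor block, near the top of its -y face. The right crop shows the gripper clear to the right of the block. I'll feel for contact gently.

Request:
{"fn": "arm_command", "kwargs": {
  "increments": [
    {"slide": [0.006,0.003,0],"spin": 0.6,"gripper": -0.8},
    {"slide": [0.012,0.003,0],"spin": 0.6,"gripper": -0.8},
    {"slide": [0.018,0.003,0],"spin": 0.6,"gripper": -0.8},
    {"slide": [0.023,0.003,0],"spin": 0.6,"gripper": -0.8},
    {"slide": [0.026,0.003,0],"spin": 0.6,"gripper": -0.8}
  ],
  "newtons": 20
}}

```text
t: 10.68
tool_pos: [0.6952, 0.1571, 0.276]
tool_rot: [2.223, 2.219, 0.001]
contact_force: [-0.2, 0.7, -2.6]
opening: 0.0216
grip_force: 41.7
```

```bash
python3 go.py
```

```text
t 10.68 pos [0.6952 0.1571 0.276 ] yaw_y -0.1 z [ 0.001  0.    -1.   ] q [0.12 0.27 1.42 0.   1.45 0.12] F [-0.2  0.7 -2.6] T [0.02 0.03 0.01] op 0.0216 gf 41.6925323009491
```

Request:
{"fn": "arm_command", "kwargs": {
  "increments": [
    {"slide": [0.003,0,0],"spin": 0,"gripper": -0.7},
    {"slide": [0.005,0,0],"spin": 0,"gripper": -0.7},
    {"slide": [0.007,0,0],"spin": 0,"gripper": -0.7},
    {"slide": [0.009,0,0],"spin": 0,"gripper": -0.7}
  ],
  "newtons": 20
}}

```text
t: 11.02
tool_pos: [0.6954, 0.1613, 0.2766]
tool_rot: [2.221, 2.212, -0.012]
contact_force: [-4.5, -17.2, 3.4]
opening: 0.0214
grip_force: 42.5
```

```bash
python3 go.py
```

```text
t 11.02 pos [0.6954 0.1613 0.2766] yaw_y -0.22 z [-0.001 -0.01  -1.   ] q [ 0.13  0.27  1.41 -0.01  1.46  0.13] F [ -4.5 -17.2   3.4] T [-3.02  0.78  0.12] op 0.0214 gf 42.54440903663635
```

Request:
{"fn": "arm_command", "kwargs": {
  "increments": [
    {"slide": [-0.006,0,0],"spin": 0,"gripper": -0.6},
    {"slide": [-0.009,0,0],"spin": 0,"gripper": -0.55},
    {"slide": [-0.009,0,0],"spin": 0,"gripper": -0.55}
  ],
  "newtons": 20
}}

```text
t: 11.27
tool_pos: [0.6953, 0.1557, 0.2752]
tool_rot: [-2.225, -2.217, -0.0]
contact_force: [-0.1, -0.5, -3.3]
opening: 0.0214
grip_force: 41.7
```

```bash
python3 go.py
```

```text
t 11.27 pos [0.6953 0.1557 0.2752] yaw_y -0.19 z [-0.  0. -1.] q [0.12 0.27 1.42 0.   1.45 0.12] F [-0.1 -0.5 -3.3] T [-0.01  0.02  0.02] op 0.0214 gf 41.71535611152649
```

Request:
{"fn": "arm_command", "kwargs": {
  "increments": [
    {"slide": [0.006,0,0],"spin": 0,"gripper": -0.55},
    {"slide": [0.01,0,-0.001],"spin": 0,"gripper": -0.55},
    {"slide": [0.012,0,-0.004],"spin": 0,"gripper": -0.55},
    {"slide": [0.014,0,-0.007],"spin": 0,"gripper": -0.55},
    {"slide": [0.016,0,-0.01],"spin": 0,"gripper": -0.55}
  ],
  "newtons": 20
}}

```text
t: 11.68
tool_pos: [0.6953, 0.1707, 0.2849]
tool_rot: [2.223, 2.215, -0.007]
contact_force: [0.1, -5.8, -4.8]
opening: 0.0212
grip_force: 41.4
```

```bash
python3 go.py
```

```text
t 11.68 pos [0.6953 0.1707 0.2849] yaw_y -0.2 z [-0.001 -0.005 -1.   ] q [ 0.14  0.27  1.4  -0.    1.47  0.14] F [ 0.1 -5.8 -4.8] T [-1.24 -0.05 -0.01] op 0.0212 gf 41.40984356403351
```

It pivots at only about 6 N, so I'll follow the arc.

Request:
{"fn": "arm_command", "kwargs": {
  "increments": [
    {"slide": [0.008,0,-0.006],"spin": 0,"gripper": -0.55},
    {"slide": [0.015,0,-0.0115],"spin": 0,"gripper": -0.55},
    {"slide": [0.022,0,-0.015],"spin": 0,"gripper": -0.55},
    {"slide": [0.029,0,-0.018],"spin": 0,"gripper": -0.55},
    {"slide": [0.036,0,-0.02],"spin": 0,"gripper": -0.55},
    {"slide": [0.043,0,-0.022],"spin": 0,"gripper": -0.55}
  ]
}}

```text
t: 12.18
tool_pos: [0.6955, 0.2142, 0.307]
tool_rot: [2.223, 2.216, -0.006]
contact_force: [0.9, -6.3, -4.6]
opening: 0.0215
grip_force: 42.0
```

```bash
python3 go.py
python3 - <<'E'
from h import *
from station import imaging
d=imaging.get_image('scene')
cv2.imwrite('pics/d.png',cv2.resize(d['frame'][130:250,250:410,::-1],(640,480)))
E
```

```text
t 12.18 pos [0.6955 0.2142 0.307 ] yaw_y -0.19 z [-0.001 -0.005 -1.   ] q [ 0.2   0.29  1.34 -0.    1.51  0.2 ] F [ 0.9 -6.3 -4.6] T [-1.28 -0.07  0.01] op 0.0215 gf 41.9971364736557
```

View pics/d.png

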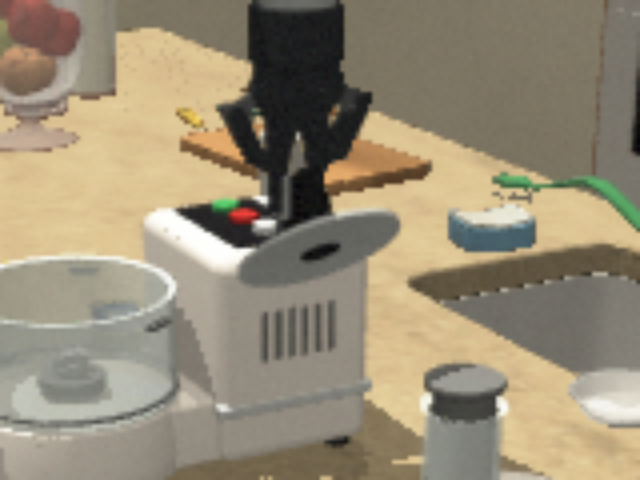

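The crop shows the disc tilted about 45° in the fingers, with its edge on the block's top edge near (320,250). I'll continue along the arc.

Request:
{"fn": "arm_command", "kwargs": {
  "increments": [
    {"slide": [0.0075,0,-0.001],"spin": 0,"gripper": -0.55},
    {"slide": [0.015,0,-0.0015],"spin": 0,"gripper": -0.55},
    {"slide": [0.022,0,-0.001],"spin": 0,"gripper": -0.55},
    {"slide": [0.0295,0,-0.0003],"spin": 0,"gripper": -0.55},
    {"slide": [0.037,0,0.0015],"spin": 0,"gripper": -0.55},
    {"slide": [0.044,0,0.0035],"spin": 0,"gripper": -0.55},
    {"slide": [0.053,0,0.007],"spin": 0,"gripper": -0.55}
  ]
}}

```text
t: 12.82
tool_pos: [0.6958, 0.2671, 0.301]
tool_rot: [2.223, 2.215, -0.004]
contact_force: [-0.4, -7.2, -1.6]
opening: 0.0214
grip_force: 42.7
```

```bash
python3 go.py
python3 - <<'E'
from h import *
from station import imaging
d=imaging.get_image('scene');np.save('pics/e.npy',d,allow_pickle=True);np.save('pics/et.npy',imaging.get_image('top'),allow_pickle=True)
cv2.imwrite('pics/e.png',cv2.resize(d['frame'][130:250,250:410,::-1],(640,480)))
E
```

```text
t 12.82 pos [0.6958 0.2671 0.301 ] yaw_y -0.21 z [ 0.    -0.004 -1.   ] q [ 0.27  0.33  1.3  -0.    1.51  0.27] F [-0.4 -7.2 -1.6] T [-1.41  0.09 -0.06] op 0.0214 gf 42.65329420566559
```

View pics/e.png

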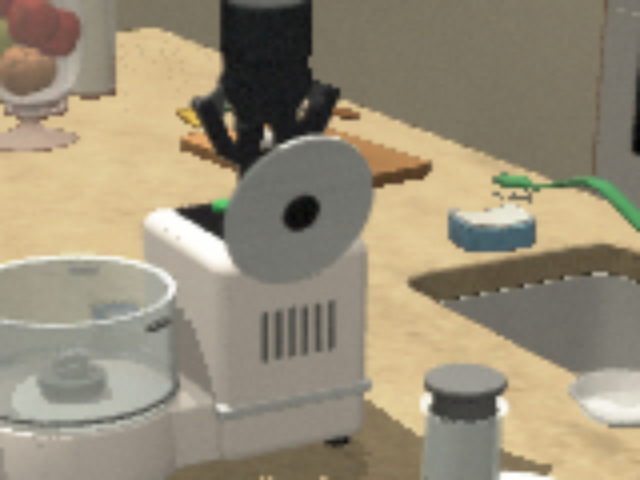

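The crop shows the disc nearly vertical, with its hub at (301,212). I'll finish the last 8° and measure the tilt numerically.

Request:
{"fn": "arm_command", "kwargs": {
  "increments": [
    {"slide": [0.004,0,0.002],"spin": 0,"gripper": -0.55},
    {"slide": [0.007,0,0.005],"spin": 0,"gripper": -0.55},
    {"slide": [0.011,0,0.007],"spin": 0,"gripper": -0.55},
    {"slide": [0.011,0,0.007],"spin": 0,"gripper": -0.55}
  ]
}}

```text
t: 13.25
tool_pos: [0.6957, 0.2786, 0.2933]
tool_rot: [2.223, 2.217, -0.002]
contact_force: [-0.1, -5.7, -1.5]
opening: 0.0215
grip_force: 42.6
```

```bash
cat > tilt.py <<'E'
from h import *
from station import imaging,status
from scipy.spatial.transform import Rotation as Ro
np.set_printoptions(precision=4,suppress=True)
def tilt(d,pos,rot,off=.053,yaw=0.):
    R=Ro.from_rotvec(rot).as_matrix();G=pos+R[:,2]*.054
    hub0=G-off*R[:,0]               # predicted hub if vertical
    p=proj(d,hub0)[0]
    f=d['frame'].astype(int);x,y=p.round().astype(int)
    hsv=cv2.cvtColor(d['frame'],cv2.COLOR_RGB2HSV)
    g=np.zeros(f.shape[:2],np.uint8);w=45
    sl=np.s_[y-w:y+w,x-w:x+w]
    blk=g.copy();blk[y-10:y+10,x-10:x+10]=(d['frame'].max(2)[y-10:y+10,x-10:x+10]<75)*255
    b=max(blobs(blk,5),key=lambda b:b[0]);print('pred hub px',p,'hub blob',b[0],b[1],b[2])
    # edge points: outward radial search for strongest gradient near predicted rim
    L=cv2.GaussianBlur(cv2.cvtColor(d['frame'],cv2.COLOR_RGB2LAB),(0,0),.7).astype(np.float32)
    best=[]
    for th in range(70,111,4):
        n=np.cos(np.radians(th))*-R[:,2]+np.sin(np.radians(th))*R[:,0]
        e1=R[:,1];e2=np.cross(n,e1)
        o,r=ray(d,[b[2]]);c=o+r[0]*((G-off*n-o)@n/(r[0]@n))
        P=[]
        for a in np.radians(np.arange(0,360,6)):
            rr=np.arange(.058,.082,.0004);Q=c+np.outer(rr,np.cos(a)*e1+np.sin(a)*e2);uv=proj(d,Q).astype(np.float32)
            v=cv2.remap(L,uv[:,:1],uv[:,1:],1)[:,0];k=np.argmax(np.linalg.norm(np.gradient(v,axis=0),axis=1));P.append(rr[k]*np.array([np.cos(a),np.sin(a)]))
        P=np.array(P)
        for _ in range(6):
            cc,Rr=circ(P);e=abs(np.hypot(*(P-cc).T)-Rr);P=P[e<max(.0015,2.5*np.median(e))]
        print(th,'c-from-G err mm',((c-(G-off*n))*1000).round(1),'R',Rr.round(4),'ctr',cc.round(4),len(P),'rms',(np.sqrt((e**2).mean())*1000).round(2))
if __name__=='__main__':
    o=status.get_obs();tilt(imaging.get_image('scene'),o['tool_pos'],o['tool_rot'])
E
python3 go.py; python3 tilt.py; python3 -c "
from tilt import *
print('before: pos .2671');tilt(load('pics/e.npy'),np.array([.6958,.2671,.301]),np.array([2.223,2.215,-.004]))"
```

```text
t 13.25 pos [0.6957 0.2786 0.2933] yaw_y -0.16 z [-0.    -0.002 -1.   ] q [ 0.28  0.35  1.3  -0.    1.5   0.29] F [-0.1 -5.7 -1.5] T [-1.11 -0.03 -0.04] op 0.0215 gf 42.56787836551666
pred hub px [321.7531 181.0309] hub blob 70 [319, 177, 9, 10] [323.2, 181.6]
70 c-from-G err mm [ 4.  -5.9 16.3] R 0.0762 ctr [-0.0007 -0.0008] 60 rms 4.82
74 c-from-G err mm [ 4.7 -3.5 12.4] R 0.0751 ctr [-0.0007 -0.0012] 60 rms 4.14
78 c-from-G err mm [ 5.2 -1.8  8.5] R 0.0742 ctr [ 0.0001 -0.0023] 45 rms 1.84
82 c-from-G err mm [ 5.5 -0.7  4.7] R 0.0721 ctr [-0.0002 -0.0026] 42 rms 0.92
86 c-from-G err mm [ 5.6 -0.1  0.9] R 0.0702 ctr [-0.0012 -0.0017] 41 rms 0.65
90 c-from-G err mm [ 5.5 -0.  -2.7] R 0.0696 ctr [-0.0011 -0.0024] 50 rms 1.65
94 c-from-G err mm [ 5.4 -0.5 -6.3] R 0.0686 ctr [-0.0013 -0.0022] 55 rms 2.73
98 c-from-G err mm [ 5.1 -1.4 -9.8] R 0.0685 ctr [-0.0012 -0.0024] 55 rms 3.71
102 c-from-G err mm [  4.6  -2.8 -13.2] R 0.0686 ctr [-0.001  -0.0033] 57 rms 5.3
106 c-from-G err mm [  4.1  -4.8 -16.5] R 0.0692 ctr [-0.0004 -0.0007] 60 rms 6.5
110 c-from-G err mm [  3.4  -7.2 -19.6] R 0
[... 311 characters left out ...]
.2  0.2 -1.1] R 0.0698 ctr [-0.0021 -0.0022] 44 rms 1.07
82 c-from-G err mm [ 6.1  0.6 -4.7] R 0.0683 ctr [-0.0019 -0.0029] 50 rms 2.25
86 c-from-G err mm [ 5.8  0.5 -8.2] R 0.0673 ctr [-0.0025 -0.003 ] 56 rms 3.46
90 c-from-G err mm [  5.4  -0.1 -11.7] R 0.0668 ctr [-0.0018 -0.0028] 52 rms 4.3
94 c-from-G err mm [  4.9  -1.1 -15.1] R 0.0731 ctr [0.0032 0.0082] 36 rms 1.81
98 c-from-G err mm [  4.3  -2.7 -18.4] R 0.0696 ctr [-0.0004  0.0033] 60 rms 7.06
102 c-from-G err mm [  3.5  -4.7 -21.6] R 0.0719 ctr [0.0033 0.0078] 42 rms 3.07
106 c-from-G err mm [  2.6  -7.2 -24.6] R 0.0708 ctr [0.0019 0.0063] 51 rms 4.26
110 c-from-G err mm [  1.6 -10.2 -27.5] R 0.0717 ctr [0.0025 0.0065] 52 rms 4.32
```

Current tilt is about 86.5°, and the earlier frame fits 77°, so the measure is consistent. I'll add the last 3.5°, firm up the grip, then retreat.

Request:
{"fn": "arm_command", "kwargs": {
  "increments": [
    {"slide": [0.002,0,0.0015],"spin": 0,"gripper": -0.55},
    {"slide": [0.0045,0,0.003],"spin": 0,"gripper": -0.55},
    {"slide": [0.0045,0,0.003],"spin": 0,"gripper": -0.8},
    {"slide": [0.0045,0,0.003],"spin": 0,"gripper": -0.8},
    {"slide": [0.0045,0,0.003],"spin": 0,"gripper": -0.8}
  ],
  "newtons": 90
}}

```text
t: 13.72
tool_pos: [0.696, 0.2816, 0.2911]
tool_rot: [2.223, 2.215, -0.004]
contact_force: [-0.4, -8.8, 0.1]
opening: 0.0208
grip_force: 87.9
```

```bash
sed -i 's/range(70,111,4)/range(84,97,2)/' tilt.py; python3 go.py; python3 tilt.py
```

```text
t 13.72 pos [0.696  0.2816 0.2911] yaw_y -0.22 z [ 0.    -0.004 -1.   ] q [ 0.29  0.35  1.29 -0.    1.5   0.29] F [-0.4 -8.8  0.1] T [-1.85  0.08  0.01] op 0.0208 gf 87.85197615623474
pred hub px [321.411  181.4067] hub blob 71 [319, 177, 9, 10] [322.9, 181.5]
84 c-from-G err mm [ 5.6 -0.5  4.5] R 0.0715 ctr [-0.0018 -0.0018] 54 rms 1.52
86 c-from-G err mm [ 5.7 -0.2  2.6] R 0.0712 ctr [-0.0015 -0.0022] 43 rms 0.88
88 c-from-G err mm [ 5.7 -0.   0.7] R 0.0704 ctr [-0.0022 -0.002 ] 47 rms 1.07
90 c-from-G err mm [ 5.7 -0.  -1.1] R 0.0699 ctr [-0.0011 -0.0023] 34 rms 0.7
92 c-from-G err mm [ 5.7 -0.1 -2.9] R 0.0695 ctr [-0.0013 -0.0022] 52 rms 1.78
94 c-from-G err mm [ 5.6 -0.4 -4.7] R 0.0694 ctr [-0.0014 -0.0025] 54 rms 2.31
96 c-from-G err mm [ 5.5 -0.7 -6.5] R 0.0691 ctr [-0.0015 -0.0027] 55 rms 2.67
```

Request:
{"fn": "arm_command", "kwargs": {
  "increments": [
    {"slide": [-0.012,0,0],"spin": 0,"gripper": -0.8},
    {"slide": [-0.014,0,-0.02],"spin": 0,"gripper": -0.8},
    {"slide": [-0.014,0,-0.045],"spin": 0,"gripper": -0.8},
    {"slide": [-0.04,-0.012,-0.045],"spin": 0,"gripper": -0.8},
    {"slide": [-0.075,-0.028,-0.045],"spin": -2,"gripper": -0.8},
    {"slide": [-0.11,-0.046,-0.045],"spin": -4,"gripper": -0.8},
    {"slide": [-0.145,-0.064,-0.045],"spin": -6,"gripper": -0.8},
    {"slide": [-0.18,-0.082,-0.045],"spin": -8.5,"gripper": -0.8}
  ]
}}

```text
t: 14.43
tool_pos: [0.6119, 0.1032, 0.3352]
tool_rot: [-2.049, -2.379, -0.004]
contact_force: [-0.6, -0.7, -3.3]
opening: 0.0205
grip_force: 88.7
```

```bash
python3 go.py .4705 -.194 .31
```

```text
t 14.43 pos [0.6119 0.1032 0.3352] yaw_y 8.52 z [ 0.     0.003 -1.   ] q [ 0.05  0.03  1.59  0.    1.53 -0.1 ] F [-0.6 -0.7 -3.3] T [ 0.08 -0.01  0.01] op 0.0205 gf 88.70686054229736
slide [-0.273  -0.1839  0.0243]
```

Request:
{"fn": "arm_command", "kwargs": {
  "increments": [
    {"slide": [-0.033,-0.022,0],"spin": 0,"gripper": -0.8},
    {"slide": [-0.067,-0.045,0],"spin": 0,"gripper": -0.8},
    {"slide": [-0.1,-0.068,0],"spin": 0,"gripper": -0.8},
    {"slide": [-0.135,-0.09,0],"spin": 0,"gripper": -0.8},
    {"slide": [-0.17,-0.113,0],"spin": 0,"gripper": -0.8},
    {"slide": [-0.205,-0.136,0],"spin": 0,"gripper": -0.8},
    {"slide": [-0.24,-0.16,0.01],"spin": 0,"gripper": -0.8},
    {"slide": [-0.273,-0.184,0.024],"spin": 0,"gripper": -0.8}
  ]
}}

```text
t: 15.1
tool_pos: [0.472, -0.1912, 0.3143]
tool_rot: [2.05, 2.374, 0.006]
contact_force: [0.8, -1.8, -3.6]
opening: 0.0207
grip_force: 88.8
```

Request:
{"fn": "arm_command", "kwargs": {
  "increments": [
    {"slide": [0,0,0.02],"spin": 0,"gripper": -0.8},
    {"slide": [0,0,0.05],"spin": 0,"gripper": -0.8},
    {"slide": [0,0,0.065],"spin": 0,"gripper": -0.8},
    {"slide": [0,0,0.075],"spin": 0,"gripper": -0.8},
    {"slide": [0,0,0.075],"spin": 0,"gripper": -0.8},
    {"slide": [0,0,0.075],"spin": 0,"gripper": -0.8}
  ]
}}

```text
t: 15.6
tool_pos: [0.4726, -0.1894, 0.2379]
tool_rot: [2.053, 2.378, 0.002]
contact_force: [-0.2, 0.0, -3.0]
opening: 0.0209
grip_force: 88.8
```

```bash
python3 go.py .4705 -.194 .235; python3 tilt.py
python3 - <<'E'
from h import *
from station import imaging
d=imaging.get_image('scene');e=imaging.get_image('top');np.save('pics/f.npy',d,allow_pickle=True);np.save('pics/ft.npy',e,allow_pickle=True)
im=np.hstack([cv2.resize(d['frame'][225:345,290:390,::-1],(500,600),interpolation=cv2.INTER_CUBIC),cv2.resize(e['frame'][230:314,400:442,::-1],(300,600),interpolation=cv2.INTER_CUBIC)]);cv2.imwrite('pics/f.png',im)
E
```

```text
t 15.6 pos [ 0.4726 -0.1894  0.2379] yaw_y 8.37 z [ 0.001  0.001 -1.   ] q [-0.53 -0.18  1.95  0.    1.37 -0.67] F [-0.2  0.  -3. ] T [ 0.17  0.04 -0.03] op 0.0209 gf 88.8480269908905
slide [-0.0042 -0.0027  0.0029]
pred hub px [337.6457 266.0956] hub blob 113 [335, 261, 12, 13] [340.5, 266.9]
84 c-from-G err mm [8.8 1.2 0.6] R 0.0722 ctr [-0.0019 -0.0022] 49 rms 1.4
86 c-from-G err mm [ 8.8  1.4 -1.3] R 0.0715 ctr [-0.0019 -0.0023] 47 rms 0.79
88 c-from-G err mm [ 8.7  1.4 -3. ] R 0.0703 ctr [-0.0022 -0.0025] 52 rms 1.42
90 c-from-G err mm [ 8.6  1.3 -4.8] R 0.0697 ctr [-0.0019 -0.0034] 56 rms 2.59
92 c-from-G err mm [ 8.5  1.  -6.5] R 0.0693 ctr [-0.001  -0.0032] 59 rms 3.42
94 c-from-G err mm [ 8.3  0.6 -8.2] R 0.0686 ctr [-0.0008 -0.0033] 58 rms 4.09
96 c-from-G err mm [ 8.1  0.2 -9.8] R 0.068 ctr [-0.0007 -0.0036] 59 rms 4.83
```

View pics/f.png

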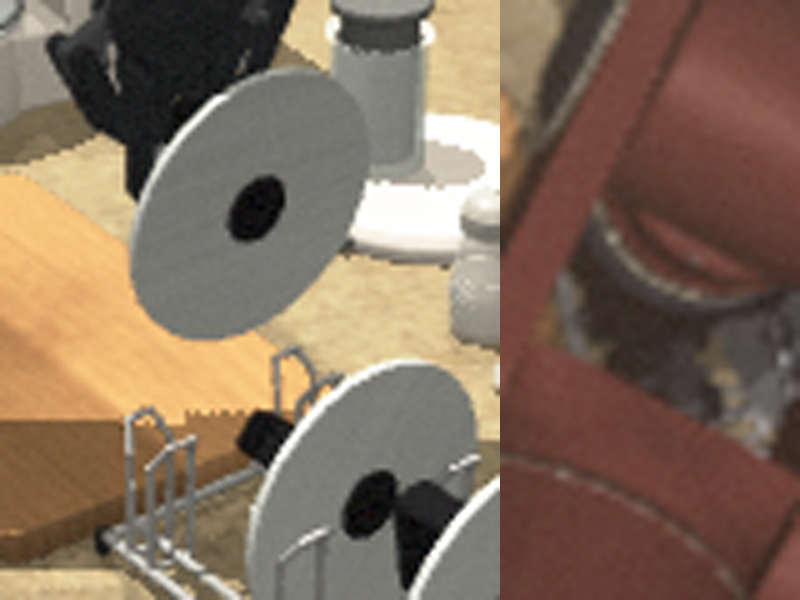

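The crop shows the held disc upright above the rack: its hub is at (258,208), and the bay hoops are at (140,415), (175,445), (290,355) and (330,380). The scene camera carries a small bias, so I'll compare positions differentially within that view.

Run:
```python
from h import *
np.set_printoptions(precision=4,suppress=True)
d=load('pics/f.npy')
held=plane(d,[[340.5,266.9]],.1807)[0];print('held hub scene-frame',held)
# ellipse based disc2 and disc1 hubs
g=d['frame'].max(2)
for box in((355,316,14,22),(385,335,17,20)):
    x,y,w,h=box;m=np.zeros(g.shape,np.uint8);m[y:y+h,x:x+w]=(g[y:y+h,x:x+w]<60)*255
    print([b[:3] for b in blobs(m)])
H=plane(d,[[364.3,325.7],[393.7,345.5]],.073);u=(H[0]-H[1])/np.linalg.norm(H[0]-H[1]);print(H,u,'target underside hub',H[0]+.092*u, H[0]+.092*np.array([-.148,.989,0]))
# hoop features from crop (scale 5): inner/outer posts
px=lambda p:(290+p[0]/5,225+p[1]/5)
hp=[px(p) for p in((140,412),(172,450),(290,352),(326,382))];print('hoop tops',np.array(hp),plane(d,hp,.083))
P=plane(d,hp,.083);print('bay centre',P.mean(0))
```

```text
held hub scene-frame [ 0.4872 -0.2433  0.1807]
[(np.int32(104), [359, 319, 10, 14], [363.6, 325.5])]
[(np.int32(107), [388, 339, 12, 14], [393.4, 345.6])]
[[ 0.4947 -0.3389  0.073 ]
 [ 0.509  -0.4281  0.073 ]] [-0.1585  0.9874  0.    ] target underside hub [ 0.4801 -0.248   0.073 ] [ 0.4811 -0.2479  0.073 ]
hoop tops [[318.  307.4]
 [324.4 315. ]
 [348.  295.4]
 [355.2 301.4]] [[ 0.4315 -0.2359  0.083 ]
 [ 0.4291 -0.2713  0.083 ]
 [ 0.5232 -0.2235  0.083 ]
 [ 0.5236 -0.2557  0.083 ]]
bay centre [ 0.4769 -0.2466  0.083 ]
```

Run:
```python
from h import *
np.set_printoptions(precision=2,suppress=True)
d=load('pics/f.npy')
im=cv2.imread('pics/b.png');hsv=cv2.cvtColor(im,cv2.COLOR_BGR2HSV)
m=((hsv[...,1]<50)&(hsv[...,2]>110)).astype(np.uint8)*255;k=np.zeros_like(m);k[255:345,165:335]=m[255:345,165:335]
b=max(blobs(k,200),key=lambda b:b[0]);print(b[:3])
c=max(cv2.findContours((b[3]*255).astype(np.uint8),0,1)[0],key=cv2.contourArea);P=cv2.convexHull(c)[:,0]/3+[210,190]
W=plane(d,P,.027);print('disc on board: centre,R',circ(W),'TCP .4588 -.034')
# board corners in scene, top frame for bias check
t=load('pics/top0.npy')
for n,f in(('cutter rim top',(.5315,.3199,.165)),):print(n,proj(d,f))
# spot features seen in both: rack end caps / shaker etc: hub heights
ha=[[421.7,255.7],[429,286]]
print('top hoop mids',plane(t,ha,.083))
np.set_printoptions(precision=4)
tg=cv2.cvtColor(t['frame'],cv2.COLOR_RGB2GRAY);print(plane(t,[[464.5,262]],.143),proj(t,[.4947,-.3364,.143]))
# rear edge of rack discs: rim topmost extents rows in top view
hs=cv2.cvtColor(t['frame'],cv2.COLOR_RGB2HSV)
for c0 in range(446,476,2): print(c0,tg[232:300,c0].tolist())
```

```text
(np.int32(6530), [176, 262, 148, 76], [248.1, 303.1])
disc on board: centre,R (array([ 0.46, -0.04]), np.float64(0.07072624969716879)) TCP .4588 -.034
cutter rim top [[266.54 201.76]]
top hoop mids [[ 0.52 -0.24  0.08]
 [ 0.44 -0.25  0.08]]
[[ 0.4928 -0.3332  0.143 ]] [[465.6254 261.2382]]
446 [135, 135, 133, 140, 138, 132, 131, 135, 139, 139, 142, 142, 132, 110, 94, 93, 85, 92, 119, 136, 125, 124, 135, 142, 143, 148, 87, 74, 74, 54, 53, 49, 52, 54, 55, 55, 52, 50, 53, 54, 54, 58, 56, 55, 52, 69, 101, 125, 130, 131, 122, 108, 109, 153, 128, 128, 130, 117, 107, 144, 148, 106, 126, 130, 128, 137, 140, 137]
448 [130, 135, 131, 141, 145, 142, 138, 133, 129, 111, 115, 113, 94, 89, 91, 100, 128, 147, 146, 129, 92, 84, 78, 84, 84, 81, 76, 65, 55, 51, 51, 52, 50, 50, 51, 56, 56, 50, 52, 55, 56, 51, 49, 55, 58, 84, 124, 130, 134, 132, 123, 123, 140, 150, 118, 132, 144, 131, 117, 158, 141, 112, 124, 122, 124, 133, 136, 136]
450 [129, 136, 143, 143, 141, 142, 141, 135, 93, 91, 89, 94, 94, 91, 87, 98, 80, 73, 80, 106, 133, 127, 106, 84, 80, 73, 72, 54, 53, 51, 52, 53, 56, 52, 53, 52, 51, 50, 50,
[... 3281 characters left out ...]
 142, 137, 139, 136, 135, 136, 139]
472 [130, 134, 133, 131, 129, 141, 143, 140, 140, 144, 147, 143, 147, 154, 148, 124, 127, 129, 134, 146, 154, 117, 131, 127, 92, 93, 87, 59, 49, 53, 53, 55, 54, 54, 51, 64, 98, 126, 130, 131, 132, 129, 123, 123, 126, 129, 125, 122, 158, 127, 130, 135, 118, 104, 153, 146, 122, 133, 135, 140, 142, 140, 138, 139, 136, 140, 137, 133]
474 [131, 129, 127, 127, 138, 138, 138, 144, 144, 147, 143, 111, 112, 139, 125, 113, 104, 105, 120, 158, 148, 132, 135, 114, 92, 97, 85, 54, 52, 54, 53, 59, 57, 58, 52, 78, 123, 132, 126, 126, 127, 129, 127, 122, 122, 116, 107, 144, 151, 115, 134, 133, 120, 120, 158, 128, 128, 135, 137, 134, 137, 135, 133, 135, 133, 135, 137, 135]
```

Run:
```python
from h import *
np.set_printoptions(precision=4,suppress=True)
d=load('pics/f.npy');t=load('pics/top0.npy')
im=cv2.imread('pics/b.png');hsv=cv2.cvtColor(im,cv2.COLOR_BGR2HSV)
m=((hsv[...,1]<50)&(hsv[...,2]>110)).astype(np.uint8)*255;k=np.zeros_like(m);k[255:345,165:335]=m[255:345,165:335]
b=max(blobs(k,200),key=lambda b:b[0])
c=max(cv2.findContours((b[3]*255).astype(np.uint8),0,1)[0],key=cv2.contourArea);P=(cv2.convexHull(c)[:,0]+.5)/3-.5+[210,190]
print('board disc',circ(plane(d,P,.027))[0],'px offset of scene', P.mean(0))
cc=circ(plane(d,P,.027))[0];print('obs px',proj(d,[*cc,.027]),'robot px',proj(d,[.4588,-.034,.027]))
for z in(.008,.014):
    A=plane(t,[[446,271.1],[470,266.3]],z);u=(A[0]-A[1])/np.linalg.norm(A[0]-A[1]);print(z,A,u,'axis x at y=-.245',A[0]+u*(-.245-A[0,1])/u[1])
    r=plane(t,[[470,246],[470,252],[470,280],[470,287]],z);print('rail offs',(r-A[1])@np.array([.989,.148,0]))
# rails in scene f near bay? board corner compare: near-right corner of board top
for n,p in(('board corner top-view (411,315)',plane(t,[[411.5,316.5]],.022)[0]),):print(n,p,proj(d,p))
```

```text
board disc [ 0.4574 -0.038 ] px offset of scene [291.3143 290.1143]
obs px [[292.7495 288.3251]] robot px [[292.599  287.5686]]
0.008 [[ 0.4905 -0.3189  0.008 ]
 [ 0.5022 -0.3899  0.008 ]] [-0.1635  0.9865  0.    ] axis x at y=-.245 [ 0.4782 -0.245   0.008 ]
rail offs [ 0.0584  0.041  -0.0388 -0.0585]
0.014 [[ 0.4896 -0.3173  0.014 ]
 [ 0.5013 -0.3879  0.014 ]] [-0.1635  0.9865  0.    ] axis x at y=-.245 [ 0.4776 -0.245   0.014 ]
rail offs [ 0.0582  0.0409 -0.0386 -0.0582]
board corner top-view (411,315) [ 0.3632 -0.2065  0.022 ] [[287.4445 330.4242]]
```

```bash
cat > yaw.py <<'E'
from tilt import *
def scan(d,pos,rot,hub,ths,yaws,off=.053):
    R0=Ro.from_rotvec(rot).as_matrix();G=pos+R0[:,2]*.054
    L=cv2.GaussianBlur(cv2.cvtColor(d['frame'],cv2.COLOR_RGB2LAB),(0,0),.7).astype(np.float32);out=[]
    for yw in yaws:
      R=Ro.from_euler('z',yw,degrees=True).as_matrix()@R0
      for th in ths:
        n=np.cos(np.radians(th))*-R[:,2]+np.sin(np.radians(th))*R[:,0];e1=R[:,1];e2=np.cross(n,e1)
        o,r=ray(d,[hub]);c=o+r[0]*((G-off*n-o)@n/(r[0]@n));P=[]
        for a in np.radians(np.arange(0,360,5)):
            if 100<np.degrees(a)<260: continue   # skip the side where the rim band shows
            rr=np.arange(.06,.080,.0004);Q=c+np.outer(rr,np.cos(a)*e1+np.sin(a)*e2);uv=proj(d,Q).astype(np.float32)
            v=cv2.remap(L,uv[:,:1],uv[:,1:],1)[:,0];k=np.argmax(np.linalg.norm(np.gradient(v,axis=0),axis=1));P.append(rr[k])
        P=np.array(P);e=abs(P-np.median(P));P=P[e<.004];out.append((P.std()*1000,yw,th,np.median(P),len(P),((c-G+off*n)*1000).round(1)))
    for o in sorted(out,key=lambda o:o[0])[:6]:print(o)
if __name__=='__main__':
    scan(load('pics/f.npy'),np.array([.4726,-.1894,.2379]),np.array([2.053,2.378,.002]),[340.5,266.9],range(80,97,2),range(-16,17,2))
    print();scan(load('pics/e.npy'),np.array([.6958,.2671,.301]),np.array([2.223,2.215,-.004]),[324.9,182.8],range(70,87,2),range(-16,17,2))
E
python3 yaw.py; python3 go.py; python3 -c "
from station import status;print(status.get_obs()['tool_rot'])"
```

```text
(np.float64(1.1465084529357144), 0, 82, np.float64(0.07159999999999993), 35, array([8.8, 1. , 2.4]))
(np.float64(1.4481515311398983), 14, 96, np.float64(0.06679999999999996), 14, array([ -4. ,  -2.8, -10.2]))
(np.float64(1.46477150284798), -2, 96, np.float64(0.06639999999999996), 12, array([ 9.8,  0.1, -9.7]))
(np.float64(1.554831180546612), -2, 84, np.float64(0.06979999999999995), 32, array([10.4,  1.1,  0.8]))
(np.float64(1.5676415406590787), 16, 96, np.float64(0.06699999999999995), 16, array([ -5.8,  -3.8, -10. ]))
(np.float64(1.5766461710824333), 16, 94, np.float64(0.06719999999999995), 17, array([-5.6, -3.2, -8.5]))

(np.float64(1.3642670155786571), 0, 74, np.float64(0.06959999999999994), 35, array([ 6.2, -0.7,  2.5]))
(np.float64(1.3711309200802004), 0, 76, np.float64(0.06879999999999994), 36, array([ 6.2, -0.2,  0.7]))
(np.float64(1.5213298276325278), 2, 76, np.float64(0.06959999999999994), 36, array([ 4.5, -0. ,  0.6]))
(np.float64(1.565799602459299), 2, 74, np.float64(0.06999999999999994), 36, array([ 4.5, -0.5,  2.4]))
(np.float64(1.6115287131752878), 0, 72, np.float64(0.06959999999999994), 33, array([ 6.1, -1.4,  4.3]))
(np.float64(1.692222207631127), -4, 70, np.float64(0.06959999999999994), 25, array([ 9.1, -2.9,  6.3]))
t 15.75 pos [ 0.4734 -0.1899  0.2397] yaw_y 8.38 z [ 0.003 -0.001 -1.   ] q [-0.53 -0.18  1.94  0.    1.37 -0.67] F [ 0.6 -0.2 -3.6] T [ 0.13 -0.01  0.04] op 0.0211 gf 88.85128855705261
[2.05087291e+00 2.37526150e+00 1.70422917e-03]
```

Request:
{"fn": "arm_command", "kwargs": {
  "increments": [
    {"slide": [-0.003,-0.005,0],"spin": -1,"gripper": -0.8},
    {"slide": [-0.003,-0.005,0.01],"spin": -1,"gripper": -0.8},
    {"slide": [-0.003,-0.005,0.02],"spin": -1,"gripper": -0.8},
    {"slide": [-0.003,-0.005,0.03],"spin": -1,"gripper": -0.8},
    {"slide": [-0.003,-0.005,0.04],"spin": -1,"gripper": -0.8},
    {"slide": [-0.003,-0.005,0.047],"spin": -1,"gripper": -0.8},
    {"slide": [-0.003,-0.005,0.047],"spin": -1,"gripper": -0.8}
  ]
}}

```text
t: 16.33
tool_pos: [0.4667, -0.1926, 0.1876]
tool_rot: [-2.03, -2.391, 0.001]
contact_force: [-1.1, 0.6, -3.3]
opening: 0.0207
grip_force: 89.1
```

```bash
python3 go.py; sed -i 's/range(84,97,2)/range(80,93,2)/' tilt.py; python3 tilt.py
python3 - <<'E'
from h import *
from station import imaging
d=imaging.get_image('scene');e=imaging.get_image('top');np.save('pics/g.npy',d,allow_pickle=True);np.save('pics/gt.npy',e,allow_pickle=True)
E
```

```text
t 16.33 pos [ 0.4667 -0.1926  0.1876] yaw_y 9.35 z [-0.004  0.003 -1.   ] q [-0.54 -0.13  1.99  0.    1.29 -0.7 ] F [-1.1  0.6 -3.3] T [ 0.15 -0.03  0.  ] op 0.0207 gf 89.06548976898193
pred hub px [336.019  286.1184] hub blob 106 [334, 281, 11, 13] [338.9, 287.0]
80 c-from-G err mm [9.2 0.9 3.5] R 0.0751 ctr [-0.0027 -0.0001] 60 rms 3.91
82 c-from-G err mm [9.2 1.3 1.6] R 0.0741 ctr [-0.0035 -0.0011] 56 rms 2.82
84 c-from-G err mm [ 9.2  1.5 -0.3] R 0.0721 ctr [-0.0025 -0.0021] 50 rms 1.56
86 c-from-G err mm [ 9.1  1.7 -2.1] R 0.0716 ctr [-0.0025 -0.0007] 36 rms 0.87
88 c-from-G err mm [ 9.   1.6 -3.9] R 0.0714 ctr [-0.0025 -0.0001] 30 rms 0.67
90 c-from-G err mm [ 8.9  1.5 -5.6] R 0.0724 ctr [-0.0004  0.0023] 30 rms 0.9
92 c-from-G err mm [ 8.8  1.2 -7.3] R 0.0732 ctr [0.0006 0.0051] 28 rms 1.13
```

Run:
```python
from h import *
np.set_printoptions(precision=4,suppress=True)
d=load('pics/g.npy')
print(plane(d,[[338.9,287.0]]*3,.0)[:1])
for z in(.127,.130,.132): print(z,plane(d,[[338.9,287.0]],z))
print('wanted px',proj(d,[[.4785,-.248,.130],[.4785,-.2445,.13],[.4785,-.2515,.13]]))
```

```text
[[ 0.5999 -0.054   0.    ]]
0.127 [[ 0.4848 -0.242   0.127 ]]
0.13 [[ 0.4821 -0.2464  0.13  ]]
0.132 [[ 0.4802 -0.2494  0.132 ]]
wanted px [[337.9427 287.6538]
 [337.1842 286.9988]
 [338.7054 288.3123]]
```

Request:
{"fn": "arm_command", "kwargs": {
  "increments": [
    {"slide": [-0.001,-0.002,0.005],"spin": 0,"gripper": -0.8},
    {"slide": [-0.001,-0.002,0.01],"spin": 0,"gripper": -0.8},
    {"slide": [-0.001,-0.002,0.015],"spin": 0,"gripper": -0.8},
    {"slide": [-0.001,-0.002,0.02],"spin": 0,"gripper": -0.8},
    {"slide": [-0.001,-0.002,0.02],"spin": 0,"gripper": -0.8}
  ]
}}

```text
t: 16.9
tool_pos: [0.4663, -0.1935, 0.1706]
tool_rot: [-2.032, -2.394, -0.005]
contact_force: [0.5, 5.5, -2.7]
opening: 0.0209
grip_force: 89.1
```

```bash
python3 go.py
```

```text
t 16.9 pos [ 0.4663 -0.1935  0.1706] yaw_y 9.37 z [ 0.001  0.003 -1.   ] q [-0.54 -0.11  2.01  0.    1.25 -0.71] F [ 0.5  5.5 -2.7] T [ 0.95 -0.18  0.17] op 0.0209 gf 89.09414649009705
```

The hoop on the -y side is pushing the disc, so I'll shift 3.5 mm towards +y.

Request:
{"fn": "arm_command", "kwargs": {
  "increments": [
    {"slide": [0.002,0,0],"spin": 0,"gripper": -0.8},
    {"slide": [0.0035,0,0],"spin": 0,"gripper": -0.8},
    {"slide": [0.0035,0,0],"spin": 0,"gripper": -0.8}
  ]
}}

```text
t: 17.15
tool_pos: [0.4654, -0.1913, 0.1707]
tool_rot: [2.033, 2.395, -0.001]
contact_force: [-0.6, -0.1, -2.8]
opening: 0.021
grip_force: 89.0
```

```bash
python3 go.py
```

```text
t 17.15 pos [ 0.4654 -0.1913  0.1707] yaw_y 9.36 z [ 0.    -0.001 -1.   ] q [-0.54 -0.12  2.01 -0.    1.25 -0.7 ] F [-0.6 -0.1 -2.8] T [0.18 0.02 0.02] op 0.021 gf 88.99416089057922
```

Request:
{"fn": "arm_command", "kwargs": {
  "increments": [
    {"slide": [0.0015,0,0.003],"spin": 0,"gripper": -0.8},
    {"slide": [0.0015,0,0.006],"spin": 0,"gripper": -0.8},
    {"slide": [0.0015,0,0.009],"spin": 0,"gripper": -0.8},
    {"slide": [0.0015,0,0.012],"spin": 0,"gripper": -0.8},
    {"slide": [0.0015,0,0.012],"spin": 0,"gripper": -0.8}
  ]
}}

```text
t: 17.57
tool_pos: [0.4648, -0.1896, 0.1575]
tool_rot: [-2.032, -2.394, 0.001]
contact_force: [0.1, 1.0, -3.6]
opening: 0.0208
grip_force: 89.0
```

```bash
python3 go.py
```

```text
t 17.57 pos [ 0.4648 -0.1896  0.1575] yaw_y 9.34 z [-0.002  0.001 -1.   ] q [-0.54 -0.1   2.02 -0.    1.23 -0.7 ] F [ 0.1  1.  -3.6] T [ 0.06  0.02 -0.  ] op 0.0208 gf 89.02362942695618
```

Request:
{"fn": "arm_command", "kwargs": {
  "increments": [
    {"slide": [0.0,0,0.003],"spin": 0,"gripper": -0.8},
    {"slide": [0,0,0.006],"spin": 0,"gripper": -0.8},
    {"slide": [0,0,0.009],"spin": 0,"gripper": -0.8},
    {"slide": [0,0,0.012],"spin": 0,"gripper": -0.8},
    {"slide": [0,0,0.015],"spin": 0,"gripper": -0.8},
    {"slide": [0,0,0.015],"spin": 0,"gripper": -0.8}
  ]
}}

```text
t: 18.07
tool_pos: [0.4649, -0.1896, 0.1427]
tool_rot: [-2.032, -2.394, 0.0]
contact_force: [-0.1, -0.6, -3.8]
opening: 0.0208
grip_force: 89.0
```

```bash
python3 go.py; python3 tilt.py
```

```text
t 18.07 pos [ 0.4649 -0.1896  0.1427] yaw_y 9.35 z [-0.001  0.001 -1.   ] q [-0.54 -0.08  2.03  0.    1.2  -0.7 ] F [-0.1 -0.6 -3.8] T [ 0.1   0.03 -0.01] op 0.0208 gf 89.02533173561096
pred hub px [334.5258 302.0039] hub blob 129 [332, 297, 13, 15] [338.2, 304.3]
80 c-from-G err mm [12.7  2.6 -2.9] R 0.073 ctr [-0.0058 -0.0061] 46 rms 1.69
82 c-from-G err mm [12.5  2.7 -4.6] R 0.0725 ctr [-0.0049 -0.0056] 49 rms 1.75
84 c-from-G err mm [12.3  2.7 -6.3] R 0.0716 ctr [-0.006  -0.0077] 33 rms 1.1
86 c-from-G err mm [12.1  2.6 -7.9] R 0.0713 ctr [-0.0057 -0.0073] 34 rms 1.27
88 c-from-G err mm [11.9  2.3 -9.5] R 0.0718 ctr [-0.0047 -0.0055] 40 rms 1.78
90 c-from-G err mm [ 11.6   1.9 -11. ] R 0.07 ctr [-0.005  -0.0061] 51 rms 2.99
92 c-from-G err mm [ 11.4   1.4 -12.5] R 0.0689 ctr [-0.0042 -0.0058] 53 rms 3.26
```

Request:
{"fn": "arm_command", "kwargs": {
  "increments": [
    {"slide": [0.0,0,0.002],"spin": 0,"gripper": -0.8},
    {"slide": [0,0,0.004],"spin": 0,"gripper": -0.8},
    {"slide": [0,0,0.006],"spin": 0,"gripper": -0.8},
    {"slide": [0,0,0.008],"spin": 0,"gripper": -0.8},
    {"slide": [0,0,0.0095],"spin": 0,"gripper": -0.8},
    {"slide": [0,0,0.0095],"spin": 0,"gripper": -0.8}
  ]
}}

```text
t: 18.62
tool_pos: [0.4651, -0.1895, 0.1336]
tool_rot: [-2.032, -2.395, -0.001]
contact_force: [0.3, 1.4, -3.6]
opening: 0.0205
grip_force: 89.1
```

```bash
python3 go.py
```

```text
t 18.62 pos [ 0.4651 -0.1895  0.1336] yaw_y 9.36 z [-0.     0.001 -1.   ] q [-0.54 -0.07  2.03  0.    1.18 -0.7 ] F [ 0.3  1.4 -3.6] T [ 0.52 -0.05  0.12] op 0.0205 gf 89.13076758384705
```

Request:
{"fn": "arm_command", "kwargs": {
  "increments": [
    {"slide": [0.001,0,0.001],"spin": 0,"gripper": -0.8},
    {"slide": [0.001,0,0.002],"spin": 0,"gripper": -0.8},
    {"slide": [0.001,0,0.003],"spin": 0,"gripper": -0.8},
    {"slide": [0.001,0,0.004],"spin": 0,"gripper": -0.8},
    {"slide": [0.001,0,0.004],"spin": 0,"gripper": -0.8}
  ]
}}

```text
t: 19.03
tool_pos: [0.465, -0.1888, 0.1299]
tool_rot: [-2.033, -2.395, 0.0]
contact_force: [0.7, 0.3, -3.0]
opening: 0.021
grip_force: 89.1
```

```bash
python3 go.py
```

```text
t 19.03 pos [ 0.465  -0.1888  0.1299] yaw_y 9.34 z [-0.  0. -1.] q [-0.53 -0.06  2.04 -0.    1.17 -0.7 ] F [ 0.7  0.3 -3. ] T [0.21 0.07 0.03] op 0.021 gf 89.05403852462769
```

Request:
{"fn": "arm_command", "kwargs": {
  "increments": [
    {"slide": [0,0,0.001],"spin": 0,"gripper": -0.8},
    {"slide": [0,0,0.002],"spin": 0,"gripper": -0.8},
    {"slide": [0,0,0.003],"spin": 0,"gripper": -0.8},
    {"slide": [0,0,0.003],"spin": 0,"gripper": -0.8}
  ]
}}

```text
t: 19.37
tool_pos: [0.4651, -0.1887, 0.1271]
tool_rot: [-2.033, -2.395, -0.0]
contact_force: [-0.3, 1.6, -1.9]
opening: 0.0208
grip_force: 89.3
```

```bash
python3 go.py
```

```text
t 19.37 pos [ 0.4651 -0.1887  0.1271] yaw_y 9.36 z [ 0.  0. -1.] q [-0.53 -0.06  2.04  0.    1.16 -0.7 ] F [-0.3  1.6 -1.9] T [0.32 0.03 0.12] op 0.0208 gf 89.27984476089478
```

Request:
{"fn": "arm_command", "kwargs": {
  "increments": [
    {"slide": [0.0005,0,0.001],"spin": 0,"gripper": -0.8},
    {"slide": [0.0005,0,0.002],"spin": 0,"gripper": -0.8},
    {"slide": [0.0005,0,0.002],"spin": 0,"gripper": -0.8}
  ]
}}

```text
t: 19.62
tool_pos: [0.4655, -0.1886, 0.1264]
tool_rot: [2.032, 2.395, -0.001]
contact_force: [-2.6, 3.0, 4.7]
opening: 0.0207
grip_force: 90.3
```

```bash
python3 go.py
```

```text
t 19.62 pos [ 0.4655 -0.1886  0.1264] yaw_y 9.37 z [ 0.    -0.001 -1.   ] q [-0.53 -0.06  2.04 -0.    1.16 -0.7 ] F [-2.6  3.   4.7] T [0.19 0.58 0.09] op 0.0207 gf 90.26346445083618
```

Seated: Fz has reversed and the height matches. I'll release gently and withdraw upwards.

Request:
{"fn": "arm_command", "kwargs": {
  "increments": [
    {"slide": [0.001,-0.001,0],"spin": 0,"gripper": -0.8},
    {"slide": [0.001,-0.001,0],"spin": 0,"gripper": -0.4},
    {"slide": [0.001,-0.001,0],"spin": 0,"gripper": -0.2},
    {"slide": [0.001,-0.001,0],"spin": 0,"gripper": 0.3},
    {"slide": [0.001,-0.001,0],"spin": 0,"gripper": 0.5},
    {"slide": [0.001,-0.001,0],"spin": 0,"gripper": 0.5},
    {"slide": [0.001,-0.001,0],"spin": 0,"gripper": 0.5}
  ]
}}

```text
t: 20.2
tool_pos: [0.4638, -0.1876, 0.125]
tool_rot: [-2.033, -2.395, 0.0]
contact_force: [-0.1, 0.3, -0.0]
opening: 0.064
grip_force: 0.0
```

```bash
python3 go.py
```

```text
t 20.2 pos [ 0.4638 -0.1876  0.125 ] yaw_y 9.34 z [-0.  0. -1.] q [-0.53 -0.06  2.04 -0.    1.16 -0.7 ] F [-0.1  0.3 -0. ] T [0.07 0.04 0.01] op 0.064 gf 0.0
```

Request:
{"fn": "arm_command", "kwargs": {
  "increments": [
    {"slide": [0.003,0,-0.01],"spin": 0,"gripper": 0.5},
    {"slide": [0.006,0,-0.025],"spin": 0,"gripper": 0.5},
    {"slide": [0.008,0,-0.045],"spin": 0,"gripper": 0.5},
    {"slide": [0.01,0,-0.08],"spin": 0,"gripper": 0.5},
    {"slide": [0.01,0,-0.115],"spin": 0,"gripper": 0.5},
    {"slide": [0.035,0,-0.15],"spin": 0,"gripper": 0.5},
    {"slide": [0.07,0,-0.17],"spin": 0,"gripper": 0.5},
    {"slide": [0.1,0,-0.18],"spin": 0,"gripper": 0.5}
  ]
}}

```text
t: 20.87
tool_pos: [0.4483, -0.0882, 0.3107]
tool_rot: [2.03, 2.388, 0.005]
contact_force: [1.1, -0.0, -0.1]
opening: 0.0638
grip_force: 0.0
```

Request:
{"fn": "arm_command", "kwargs": {
  "increments": [
    {"slide": [0.04,0,0],"spin": 0,"gripper": 0.5},
    {"slide": [0.08,0,0],"spin": 0,"gripper": 0.5},
    {"slide": [0.12,0,0],"spin": 0,"gripper": 0.5},
    {"slide": [0.12,0,0],"spin": 0,"gripper": 0.5},
    {"slide": [0.12,0,0],"spin": 0,"gripper": 0.5}
  ]
}}

```text
t: 21.28
tool_pos: [0.4276, 0.0314, 0.3059]
tool_rot: [2.027, 2.399, 0.001]
contact_force: [-0.3, 0.2, -0.2]
opening: 0.064
grip_force: 0.0
```

```bash
python3 go.py
python3 - <<'E'
from h import *
from station import imaging
np.set_printoptions(precision=4,suppress=True)
d=imaging.get_image('scene');g=d['frame'].max(2);d0=load('pics/scene0.npy')
print('want hub px',proj(d,[.4783,-.248,.073]))
m=np.zeros(g.shape,np.uint8);m[285:360,310:410]=(g[285:360,310:410]<60)*255
for b in blobs(m,15):print(b[:3],plane(d,[b[2]],.073)[0])
# grey disc extent around hub
hs=cv2.cvtColor(d['frame'],cv2.COLOR_RGB2HSV);k=np.zeros_like(m);s=np.s_[250:360,300:380];k[s]=((hs[...,1]<40)&(hs[...,2]>100))[s]*255
for b in blobs(k,150):print('grey',b[:3])
print('ideal disc extents px',[(q.min(0),q.max(0)) for q in [proj(d,[[.4783+.07*np.cos(a)*.987,-.248+.07*np.cos(a)*.16,.073+.07*np.sin(a)] for a in np.linspace(0,6.28,60)])]])
# other things unmoved
df=cv2.absdiff(d['frame'],d0['frame']).max(2)
for n,(x,y,w,h) in dict(mug=(398,290,50,60),salt=(378,260,18,36),rackdiscs=(370,320,60,70),peeler=(205,230,25,15),spoon=(388,293,12,25)).items():print(n,(df[y:y+h,x:x+w]>40).mean().round(3))
E
```

```text
t 21.28 pos [0.4276 0.0314 0.3059] yaw_y 9.62 z [ 0.001 -0.    -1.   ] q [-0.1  -0.45  2.04 -0.    1.55 -0.27] F [-0.3  0.2 -0.2] T [-0.05 -0.01 -0.02] op 0.064 gf 0.0
want hub px [[337.4805 308.2646]]
(np.int32(176), [331, 301, 18, 18], [338.7, 309.1]) [ 0.479  -0.2526  0.073 ]
(np.int32(265), [359, 319, 24, 24], [369.7, 327.8]) [ 0.5008 -0.3514  0.073 ]
(np.int32(107), [388, 339, 12, 14], [393.4, 345.6]) [ 0.5082 -0.428   0.073 ]
grey (np.int32(778), [346, 250, 34, 28], [364.6, 262.2])
grey (np.int32(3475), [310, 279, 70, 81], [346.1, 319.1])
ideal disc extents px [(array([314.367 , 281.3701]), array([358.9578, 334.5575]))]
mug 0.0
salt 0.003
rackdiscs 0.0
peeler 0.056
spoon 0.0
```

```bash
python3 -c "
from station import order;print(order.finish_job())"
```

```text
the job is handed in; nothing more can be done
None
```

The job is handed in: I unscrewed the disc, laid it flat on the board and let go, retook it, pivoted it upright against the motor block's side because the tool cannot tilt, and stood it in the free bay, grip towards the board; the final camera check put its hub within about 2 px of where it should be.

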